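Make up a knob-fitting kit and a drilling kit

ROBOT

A 6-joint arm with a two-finger parallel gripper is mounted at the origin on a cart in front of the work surface, level with it; the furniture and walls round the work are solid. World frame = base frame: x ahead of the robot, y to its left, z up, the work surface at z = 0. Lengths are in m, angles in rad, forces in N, time in s.
With the tool pointing down it reaches from about 0.325 to 0.775 m from the base axis. Payload 9.3 kg.
Tool frame: the origin (TCP) lies at the very end of the fingers, on their centre line; the grasp point (between the pads) lies 19 mm behind it; y points along the fingers, z is the direction in which the jaws open and shut, and the axes are right-handed (so a half turn about y gives the same grasp; the last joint's range is limited). The gripper opens to 85 mm and grips with 20 to 120 N. Pads are 22 mm wide; open, the fingers measure 114 mm over their backs; the gripper's body (76 mm by 85 mm) begins 54 mm behind the grasp point. The pads swing forward as they close: fully open they stand 13 mm farther back than shut.
Start: joints at [-1.313, 0.259, 0.021, 1.334, 0, 1.418], TCP at [0.22, -0.504, 0.231] pointing down, gripper open.
Joint ranges: [-3.04, 3.04], [-0.91, 1.82], [-1.04, 1.36], [-1.92, 1.95], [-1.52, 1.45], [-3.14, 3.14]. Speed limits (rad/s): [2.22, 2.22, 2.79, 3.14, 3.14, 3.14].

INTERFACE

Orientations are given as a unit quaternion [x, y, z, w].
In Python, from plant import * gives the robot as it stands.
- The arm moves only by the tool step_arm, never from a script. Its argument "series" is one flat list of numbers, 7 for each row, row after row: the turn, a rotation vector about the tool's x, y, z normalised to -1 to 1, where 1 is 0.08 rad, then the shift along the tool's x, y, z normalised to -1 to 1, where 1 is 40 mm, then the opening, from 0 (shut) to 1 (fully open). A call has 1 to 8 rows; each row shifts and turns the commanded pose from where the row before left it, along the tool's axes as they then stand; what a row does not reach is not made up. A row lasts 1/10 s, in which the tool goes at most 50 mm and 8.59 degrees, less where a joint would pass 70% of its speed; a pose out of reach is approached as far as the arm can. A call with a number of a shift or a turn outside -1 to 1 is refused whole. A call with a gripper value outside its range is refused whole. The fingers move at their own pace and stop on an object; "grip_force" is the grip in N (left out, the last holds). Time passes only in rows, so rows that do not move let the fingers close. It gives the time, the measured TCP pose, the force and the opening at its end, in the units of the state.
- state(): the state, without advancing time (a new reading comes with each control period).
- snapshot(name): name is "side" or "top" or "wrist"; returns a dict with "frame" (400x640x3 uint8, blue, green, red), "fovy" (degrees; the focal length in pixels is half the picture's height over the tangent of half this angle, whatever the lens; pixels are square), "cx", "cy" (the principal point, pixels), "pose" (4x4, takes a point from camera to world coordinates); the wrist camera has in their place "mount" (4x4, takes a point from camera to tool coordinates, whose origin is the TCP and whose axes are the tool frame's). Camera axes: x right, y down, z forward; pixel columns grow to the right and rows downward; lengths in m; the calibration is good to about 2 mm. A picture is of the moment at which its call begins: read the wrist's pose just before it. There is no depth.
- finish_job(): hands the job in, once; it reports no verdict.
Trained networks look in the newest picture that a camera, given by its name, has taken for a name from the list of things; names that differ only in an ending like _2 or _b are one class to them, and where a whole thing is asked for, a point or a joint stands for the part that bears it (a point fixed in the world has none). Each returns a list of dicts, best first, with "score" (0 to 1); they miss things now and then, are a little off and sometimes report something else, mostly with a low value. They report only what shows in the picture. A call takes as long as a camera call. They do not tell look-alikes from the thing itself.
- masks_of(name, camera): "region" (400x640 bool, what is visible of it) and "bbox" ([left, top, right, bottom] in pixels, round what is visible of it).
The state is a dict: "time": time; "joint_positions": joint angles; "qvel": joint speeds; "tau": joint torques, N m; "eef_pos": TCP position; "tcp_rot": TCP orientation; "ft_force": force on the tool from outside, world axes, zero at the start; "ft_torque": the same for the moment, N m; "opening": finger opening in m.
Only numpy, scipy, OpenCV 4.12 (cv2) and the standard library are available. Lean on these libraries where they do the work, as an engineer would, in place of code of your own. Each camera call takes 0.05 s, during which the arm holds its last target.

TASK

Make up two kits from the stock on the bench: in the divided tray the knob-fitting kit, with the short plastic-handled screwdriver lying lengthwise in the middle of the long compartment and the brass knob (upright) and the black roll of tape (flat) each in the middle of a square compartment of its own, either way round. In the plain tray the drilling kit: the thin offcut flat on the floor, in the middle and lengthwise, with the drill-bit case lying lid up on top of it, centred and lengthwise along it. Leave the wooden-handled screwdriver, the pliers and the long square-section offcut where they are.

Things in the scene. Friction and masses are not known exactly. Their poses are not given: they have to be found in the camera images.
- divided_tray: Grey tray 212 (x) x 252 (y) x 18 mm, fixed; origin under its centre, z up. Floor and walls 4 mm thick, small lips outside. A 4 mm divider (top 13 mm above bench) along y at x = -20 mm. Before it (-x, robot side): long compartment 80 (x) x 244 (y) mm, centre x = -62, y = 0. Beyond it a like divider at y = 0 parts two squares 120 x 120 mm, centres x = +42, y = +62 and -62.
- plain_tray: Grey open tray without dividers, 138 (x) x 178 (y) x 18 mm outside, 130 x 170 mm inside, fixed to the bench; origin at the centre of its underside, z up, long side along y. Floor 4 mm thick, walls 4 mm thick and 18 mm high, small lips outside. (A fixed parts cabinet 210 mm high stands at the far left of the bench, front at world x = 0.67, y = 0.22 to 0.47 m.)
- brass_knob_stock: Stock to be packed: round turned brass knob with a waist, 56 mm diameter, 46 mm high, standing upright; origin at the centre of its underside, z up along its axis.
- tape_roll: Stock to be packed: roll of black tape lying flat, 64 mm outer diameter, 19 mm high, 60 g, with a hole through it; origin at the centre of its underside, z up along its axis. It can slip from a weak grip across its diameter: 45 N holds it safely.
- flat_offcut: Stock to be packed: thin flat dark wood offcut, 95 (x) x 60 (y) x 19 mm; origin at the centre of its underside, long side along x, z up.
- drill_case: Stock to be packed: closed flat drill-bit case, 110 mm long (x), 26 mm high; origin at the centre of its underside, z up. Body 56 mm across (y = -28 to +28); a lid tab 22 mm long in the middle of the -y side stands out to y = -32 at 16 to 20 mm height. The lid does not open.
- short_driver: Stock to be packed: short screwdriver with yellow plastic handle, 165 mm long along y, 26 mm high; origin under the middle of its length, z up. The handle, 26 mm wide, y = -3 to +82 mm, is the part to grip; it carries nearly all the weight and the thing lies on it. The thin blade points to -y.
- wood_driver: Not to be moved: longer screwdriver with a turned wooden handle, 28 x 190 x 28 mm, lying along its y; origin under its middle.
- pliers: Not to be moved: pliers with red grips, 49 x 167 x 12 mm, lying along its y; origin under its middle.
- long_offcut: Not to be moved: long square-section wood offcut, 160 (x) x 45 (y) x 38 mm; origin at the centre of its underside.
There are look-alikes about, which are no part of the job. There is more than one size of the brass_knob_stock; the job needs the smallest.

How it is judged:
At the end, for the whole second after the job is handed in: Screwdriver in long compartment within 22 mm across, 36 mm along, 0.2 rad; knob and tape one in each square, within 30 / 28 mm of its centre; offcut on plain floor within 33 x 37 mm of centre, 0.25 rad; case on offcut within 15 mm, 0.2 rad; all flat or upright, released, at rest ((((x of brass_knob_stock in the frame of divided_tray between 0.012 and 0.072 m and y of brass_knob_stock in the frame of divided_tray between 0.032 and 0.092 m) and (x of tape_roll in the frame of divided_tray between 0.014 and 0.07 m and y of tape_roll in the frame of divided_tray between -0.09 and -0.034 m)) or ((x of brass_knob_stock in the frame of divided_tray between 0.012 and 0.072 m and y of brass_knob_stock in the frame of divided_tray between -0.092 and -0.032 m) and (x of tape_roll in the frame of divided_tray between 0.014 and 0.07 m and y of tape_roll in the frame of divided_tray between 0.034 and 0.09 m))) and z of brass_knob_stock in the frame of divided_tray between -0.001 and 0.009 m and z of tape_roll in the frame of divided_tray between -0.001 and 0.009 m and x of short_driver in the frame of divided_tray between -0.084 and -0.04 m and y of short_driver in the frame of divided_tray between -0.036 and 0.036 m and z of short_driver in the frame of divided_tray between -0.001 and 0.009 m and angle between the y axis of short_driver and the y axis of divided_tray, either way round below 0.2 rad and x of flat_offcut in the frame of plain_tray between -0.033 and 0.033 m and y of flat_offcut in the frame of plain_tray between -0.037 and 0.037 m and z of flat_offcut in the frame of plain_tray between -0.001 and 0.009 m and angle between the x axis of flat_offcut and the y axis of plain_tray, either way round below 0.25 rad and horizontal distance between drill_case and flat_offcut below 0.015 m and z of drill_case in the frame of flat_offcut between 0.014 and 0.024 m and angle between the x axis of drill_case and the x axis of flat_offcut, either way round below 0.2 rad and angle between each of brass_knob_stock, tape_roll, flat_offcut, drill_case, short_driver's own z axis and vertical below 0.12 rad and linear speed of each of brass_knob_stock, tape_roll, flat_offcut, drill_case, short_driver below 0.02 m/s); the robot touches nothing.
It fails at once if the wooden-handled screwdriver is moved by more than 20 mm (distance of wood_driver from where it was at the start of the episode above 0.02 m).
It fails at once if the pair of pliers is moved by more than 20 mm (distance of pliers from where it was at the start of the episode above 0.02 m).
It fails at once if the long offcut is moved by more than 20 mm (distance of long_offcut from where it was at the start of the episode above 0.02 m).
It also fails if it takes over 128 s, if anything falls off the work surface, if the arm or the gripper's body presses on something with over 40 N, if the wrist force passes 120 N, or if a joint passes its speed limit or range.

## Working session

There is one attempt and no reset: what is moved stays moved. The work goes in short steps, Python scripts to look and compute and a tool call to move; the robot and the scene stay as the last step left them, time stands still between calls to the robot, and variables do not carry over. Pictures are saved under pics/ and viewed, and the job is handed in when it is done.

Besides the shell and the picture viewer there is one more tool, called after "Call:" as name(argument=value, ...) on one line, values as JSON. step_arm: Moves the arm, as the interface text tells. Scaled input: -1 to 1 covers 40 mm each way for a shift and 0.08 rad each way for a turn. Its arguments: {"type":"object","properties":{"series":{"type":"array"},"grip_force":{"type":"number"}},"required":["series"]}

```bash
ls; mkdir -p pics; python3 - <<'E'
from plant import *
import cv2
print(state())
for n in ["side","top","wrist"]:
    s=snapshot(n); cv2.imwrite(f"pics/{n}0.png",s["frame"])
    print(n,{k:v for k,v in s.items() if k!="frame"})
E
```

```text
pics
{'time': 0.0, 'joint_positions': array([-1.31262957e+00,  2.59221854e-01,  2.07390502e-02,  1.33373245e+00,
        3.17147064e-05,  1.41822138e+00]), 'qvel': array([-0.0010464 ,  0.00104397, -0.00265323,  0.00016471, -0.00056599,
        0.00120318]), 'tau': array([-2.82888141e-04, -5.55643451e+01,  3.44527781e+01,  1.37728394e-02,
       -3.02793578e-04,  1.22073078e-05]), 'eef_pos': array([ 0.21954894, -0.50395373,  0.23064113]), 'tcp_rot': array([-0.14421568,  0.69274862, -0.6917455 ,  0.14418513]), 'ft_force': array([ 0.00856899,  0.29991844, -0.08990036]), 'ft_torque': array([ 0.00720483, -0.02947825, -0.01037667]), 'opening': 0.08521147781206884}
side {'fovy': 53.82078297830169, 'cx': 323.2406286727508, 'cy': 198.1787065801388, 'pose': array([[-0.99947809, -0.00234752, -0.03221853,  0.61995273],
       [ 0.02767448,  0.45224344, -0.89146508,  1.02361047],
       [ 0.01666335, -0.89189145, -0.45194245,  0.57683292],
       [ 0.        ,  0.        ,  0.        ,  1.        ]])}
top {'fovy': 45.20513518005981, 'cx': 307.91643001416253, 'cy': 200.03198746203606, 'pose': array([[-1.27289289e-03, -9.97022064e-01,  7.71063103e-02,
         4.73521683e-01],
       [-9.99758509e-01, -4.22811713e-04, -2.19714586e-02,
        -1.59512325e-02],
       [ 2.19386305e-02, -7.71156571e-02, -9.96780754e-01,
         1.29861356e+00],
       [ 0.00000000e+00,  0.00000000e+00,  0.00000000e+00,
         1.00000000e+00]])}
wrist {'fovy': 68.64406473828309, 'cx': 320.90147541705807, 'cy': 197.02515969640606, 'mount': array([[-2.09441284e-04,  9.56066024e-01,  2.93151349e-01,
        -7.43206786e-02],
       [ 1.28448925e-03, -2.93150857e-01,  9.56065335e-01,
        -1.42425585e-01],
       [ 9.99999153e-01,  5.76789310e-04, -1.16665864e-03,
         1.10203200e-04],
       [ 0.00000000e+00,  0.00000000e+00,  0.00000000e+00,
         1.00000000e+00]])}
```

View pics/top0.png

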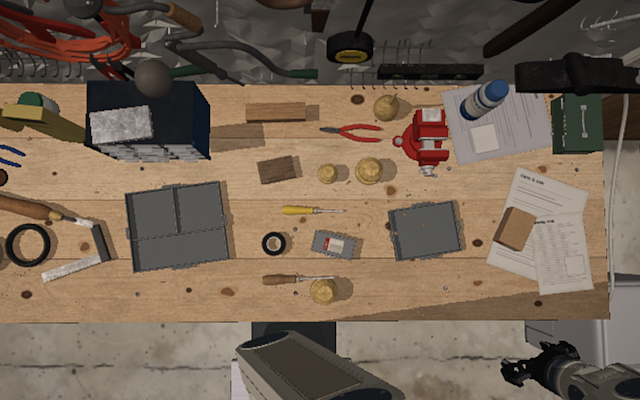

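View pics/side0.png

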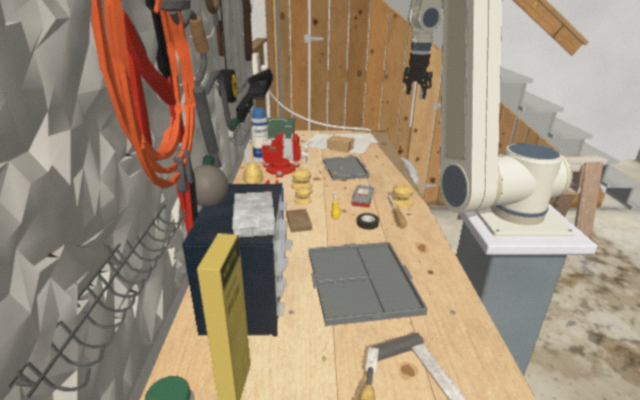

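```bash
cat > h.py <<'E'
from plant import *
import numpy as np, cv2
from scipy.spatial.transform import Rotation as R
def K(s):
    f=200/np.tan(np.radians(s["fovy"]/2)); return f
def ray(s,uv,z,pose=None):
    T=s["pose"] if pose is None else pose
    f=K(s); uv=np.atleast_2d(uv).astype(float)
    d=np.c_[(uv[:,0]-s["cx"])/f,(uv[:,1]-s["cy"])/f,np.ones(len(uv))]@T[:3,:3].T
    t=(z-T[2,3])/d[:,2]
    return T[:3,3]+d*t[:,None]
def toolT(st):
    T=np.eye(4);T[:3,:3]=R.from_quat(st["tcp_rot"]).as_matrix();T[:3,3]=st["eef_pos"];return T
E
python3 - <<'E'
from h import *
H=dict(brass_knob_stock=.046,tape_roll=.019,flat_offcut=.019,drill_case=.026,short_driver=.013,wood_driver=.014,pliers=.012,long_offcut=.038,divided_tray=.018,plain_tray=.018)
s=snapshot("top")
for n,h in H.items():
    for d in masks_of(n,"top"):
        m=d["region"].astype(np.uint8)
        c,_=cv2.findContours(m,0,1); c=max(c,key=cv2.contourArea).reshape(-1,2)
        p=ray(s,c,h)[:,:2].astype(np.float32)
        r=cv2.minAreaRect(p*1000)
        b=cv2.boxPoints(r); e=[b[1]-b[0],b[2]-b[1]]; L=max(e,key=np.linalg.norm)
        print(n,round(d["score"],2),d["bbox"],np.round(r[0]),np.round(r[1]),"long ang",round(float(np.degrees(np.arctan2(L[1],L[0]))%180),1))
E
```

```text
brass_knob_stock 0.85 [357.5, 158.8, 384.5, 186.2] [ 647. -202.] [69. 69.] long ang 179.5
brass_knob_stock 0.6 [310.1, 280.2, 336.0, 302.5] [333. -82.] [67. 66.] long ang 89.8
brass_knob_stock 0.56 [317.2, 163.2, 338.0, 183.6] [639. -94.] [47. 53.] long ang 179.8
tape_roll 0.84 [264.0, 230.8, 285.2, 256.0] [457.  51.] [58. 61.] long ang 134.9
flat_offcut 0.63 [256.9, 158.6, 290.6, 183.7] [654.  43.] [62. 95.] long ang 101.5
drill_case 0.63 [309.2, 230.0, 354.4, 262.6] [ 452. -109.] [113.  64.] long ang 75.9
short_driver 0.75 [284.2, 205.6, 341.2, 214.7] [548. -35.] [121.  24.] long ang 90.0
wood_driver 0.82 [261.0, 275.3, 332.9, 287.4] [361. -15.] [185.  26.] long ang 89.8
pliers 0.57 [321.4, 123.7, 378.9, 142.8] [ 757. -157.] [ 47. 153.] long ang 90.2
pliers 0.22 [260.9, 234.1, 286.8, 255.8] [456.  49.] [62. 63.] long ang 153.5
long_offcut 0.93 [244.8, 100.2, 306.9, 123.7] [804.  46.] [ 57. 160.] long ang 91.3
divided_tray 0.95 [124.8, 178.6, 228.8, 271.6] [503. 307.] [229. 267.] long ang 101.2
plain_tray 0.89 [388.5, 198.8, 457.9, 260.9] [ 490. -356.] [153. 192.] long ang 97.9
```

```bash
python3 - <<'E'
import cv2
a=cv2.imread("pics/top0.png")
cv2.imwrite("pics/zt.png",cv2.resize(a[90:310,235:475],None,fx=3.2,fy=2.7*3.2/2.7,interpolation=2)[:600*2])
b=cv2.resize(a[90:310,235:475],None,fx=2.7,fy=2.7,interpolation=2);cv2.imwrite("pics/zt.png",b)
b=cv2.resize(a[160:290,110:240],None,fx=4,fy=4,interpolation=2);cv2.imwrite("pics/zd.png",b)
a=cv2.imread("pics/wrist0.png")
E
```

```text
(no output)
```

View pics/zt.png

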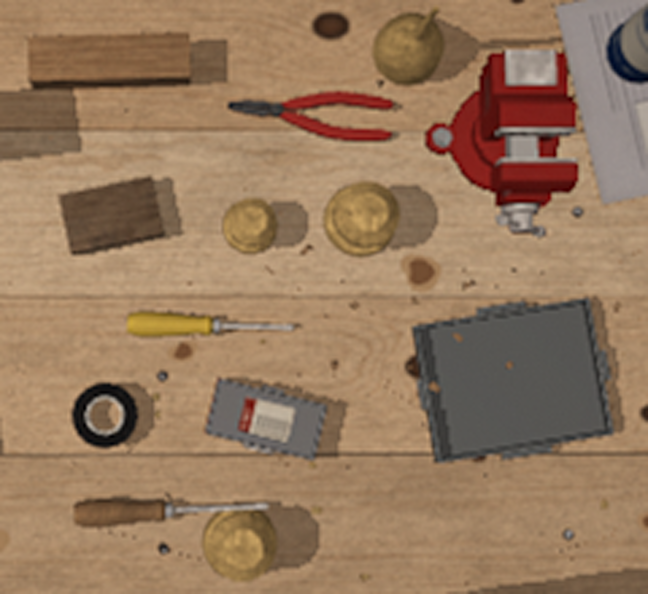

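View pics/zd.png

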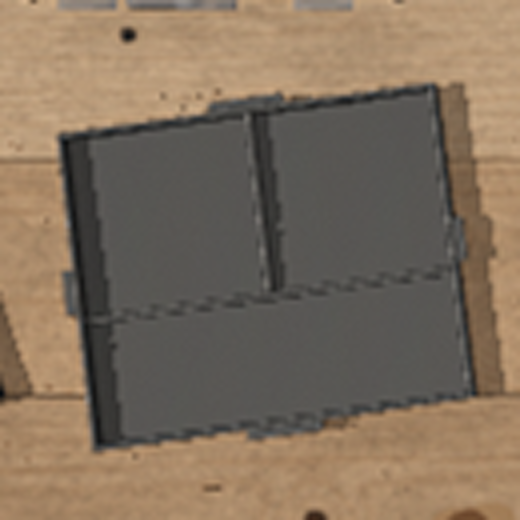

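View pics/wrist0.png

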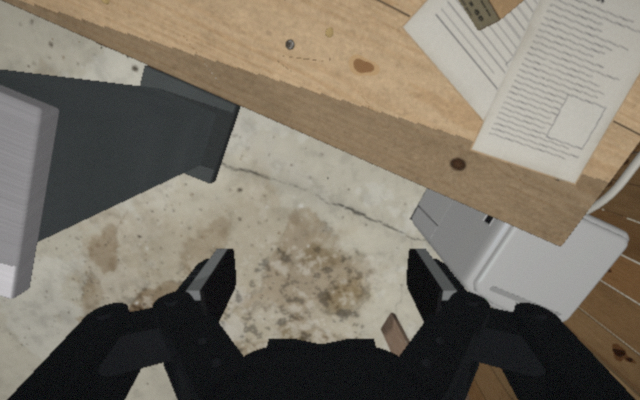

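```bash
cat >> h.py <<'E'
def Rt(phi):
    c,s=np.cos(phi),np.sin(phi)
    return np.array([[s,0,c],[-c,0,s],[0,-1,0]])
def curphi(T): return np.arctan2(T[1,2],T[0,2])
def plan(wps,phi0=None):
    """wps: (x,y,z,phi_deg,opening[,extra hold rows])"""
    st=state();T=toolT(st);Rc=T[:3,:3];p=T[:3,3].copy()
    print("t",round(st["time"],2),"pos",p.round(4),"phi",round(np.degrees(curphi(Rc if 0 else T)),1),"open",round(st["opening"],4))
    rows=[]
    for w in wps:
        x,y,z,ph,op=w[:5]; tgt=np.array([x,y,z]); Rg=Rt(np.radians(ph))
        n0=len(rows)
        for k in range(80):
            d=Rc.T@(tgt-p); rv=R.from_matrix(Rc.T@Rg).as_rotvec()
            n=max(np.ceil(np.abs(d).max()/.038-.03),np.ceil(np.linalg.norm(d)/.046-.03),np.ceil(np.linalg.norm(rv)/.078-.03),1)
            a=np.round(np.r_[rv/n/.08,d/n/.04],2)+0
            if np.abs(a).max()<.015 and k>0: break
            rows.append(list(a)+[op])
            p=p+Rc@(a[3:]*.04); Rc=Rc@R.from_rotvec(a[:3]*.08).as_matrix()
            if n==1: break
        for k in range(w[5] if len(w)>5 else 0): rows.append([0]*6+[op])
    for i in range(0,len(rows),8):
        print(f"--{i//8}:", ",".join("%g"%v for r in rows[i:i+8] for v in r))
def wshot(tag):
    st=state();s=snapshot("wrist");s["pose"]=toolT(st)@s["mount"]
    cv2.imwrite(f"pics/{tag}.png",s["frame"]); return s
def meas(s,n,h,cam="wrist"):
    for d in masks_of(n,cam):
        m=d["region"].astype(np.uint8)
        c,_=cv2.findContours(m,0,1); c=np.vstack(c).reshape(-1,2)
        p=ray(s,c,h)[:,:2].astype(np.float32)
        r=cv2.minAreaRect(p*1000); b=cv2.boxPoints(r); L=max([b[1]-b[0],b[2]-b[1]],key=np.linalg.norm)
        print(n,round(d["score"],2),np.round(d["bbox"]),np.round(r[0],1),np.round(r[1],1),"ang",round(float(np.degrees(np.arctan2(L[1],L[0]))%180),1))
E
python3 - <<'E'
from h import *
plan([(0.45,-.356,.2,8,1)]); plan([(0.40,-.33,.2,-172,1)])
E
```

```text
t 0.7 pos [ 0.2196 -0.5042  0.2313] phi -66.5 open 0.0853
--0: 0,-0.96,0,-0.4,0.05,-0.06,1,0,-0.96,0,-0.4,0.05,-0.03,1,0,-0.96,0,-0.4,0.05,0,1,0,-0.95,0,-0.4,0.05,0.03,1,0,-0.96,0,-0.4,0.04,0.06,1,0,-0.95,0,-0.39,0.05,0.09,1,0,-0.96,0,-0.39,0.04,0.12,1,0,-0.95,0,-0.38,0.05,0.15,1
--1: 0,-0.96,0,-0.36,0.04,0.17,1,0,-0.95,0,-0.35,0.05,0.2,1,0,-0.96,0,-0.33,0.04,0.23,1,0,-0.95,0,-0.31,0.05,0.25,1,0,-0.96,0,-0.3,0.04,0.28,1,0,-0.95,0,-0.27,0.05,0.3,1,0,-0.96,0,-0.25,0.04,0.31,1,0,-0.95,0,-0.22,0.05,0.34,1
--2: 0,-0.96,0,-0.2,0.04,0.35,1
t 0.7 pos [ 0.2196 -0.5042  0.2313] phi -66.5 open 0.0853
--0: 0,0.96,0,-0.24,0.03,-0.09,1,0,0.96,0,-0.24,0.03,-0.11,1,0,0.96,0,-0.23,0.03,-0.13,1,0,0.96,0,-0.22,0.03,-0.14,1,0,0.96,0,-0.21,0.03,-0.16,1,0,0.96,0,-0.19,0.03,-0.18,1,0,0.96,0,-0.18,0.03,-0.19,1,0,0.96,0,-0.16,0.03,-0.2,1
--1: 0,0.96,0,-0.15,0.03,-0.22,1,0,0.96,0,-0.13,0.03,-0.23,1,0,0.96,0,-0.11,0.03,-0.24,1,0,0.96,0,-0.09,0.03,-0.24,1,0,0.96,0,-0.08,0.04,-0.25,1,0,0.96,0,-0.06,0.03,-0.25,1,0,0.96,0,-0.04,0.04,-0.26,1,0,0.96,0,-0.01,0.03,-0.26,1
--2: 0,0.96,0,0,0.04,-0.26,1,0,0.96,0,0.03,0.03,-0.26,1,0,0.96,0,0.04,0.04,-0.26,1,0,0.96,0,0.06,0.03,-0.25,1,0,0.96,0,0.09,0.04,-0.25,1,0,0.95,0,0.1,0.03,-0.24,1,0,0.96,0,0.12,0.04,-0.23,1,0,0.95,0,0.14,0.03,-0.22,1
```

```bash
python3 - <<'E'
from h import *
plan([(0.654,.043,.16,11.5,1)])
E
```

```text
t 0.7 pos [ 0.2196 -0.5042  0.2313] phi -66.5 open 0.0853
--0: 0,-0.94,0,-0.86,0.1,-0.46,1,0,-0.95,0,-0.89,0.1,-0.39,1,0,-0.94,0,-0.92,0.1,-0.32,1,0,-0.95,0,-0.94,0.1,-0.25,1,0,-0.88,0,-0.89,0.09,-0.17,1,0,-0.88,0,-0.9,0.09,-0.11,1,0,-0.88,0,-0.9,0.09,-0.04,1,0,-0.88,0,-0.9,0.09,0.02,1
--1: 0,-0.88,0,-0.9,0.09,0.09,1,0,-0.88,0,-0.89,0.09,0.15,1,0,-0.88,0,-0.88,0.09,0.21,1,0,-0.88,0,-0.86,0.09,0.27,1,0,-0.88,0,-0.84,0.09,0.33,1,0,-0.88,0,-0.82,0.1,0.39,1,0,-0.89,0,-0.79,0.09,0.45,1,0,-0.88,0,-0.75,0.1,0.5,1
--2: 0,-0.89,0,-0.72,0.09,0.56,1,0,-0.88,0,-0.67,0.1,0.61,1,0,-0.89,0,-0.63,0.09,0.65,1
```

Call:
step_arm(series=[0, -0.94, 0, -0.86, 0.1, -0.46, 1, 0, -0.95, 0, -0.89, 0.1, -0.39, 1, 0, -0.94, 0, -0.92, 0.1, -0.32, 1, 0, -0.95, 0, -0.94, 0.1, -0.25, 1, 0, -0.88, 0, -0.89, 0.09, -0.17, 1, 0, -0.88, 0, -0.9, 0.09, -0.11, 1, 0, -0.88, 0, -0.9, 0.09, -0.04, 1, 0, -0.88, 0, -0.9, 0.09, 0.02, 1], grip_force=60)

```text
time: 1.5
eef_pos: [0.407, -0.2677, 0.2009]
tcp_rot: [0.338, -0.621, 0.621, -0.338]
ft_force: [1.2, -0.5, -0.1]
opening: 0.0856
```

Call:
step_arm(series=[0, -0.88, 0, -0.9, 0.09, 0.09, 1, 0, -0.88, 0, -0.89, 0.09, 0.15, 1, 0, -0.88, 0, -0.88, 0.09, 0.21, 1, 0, -0.88, 0, -0.86, 0.09, 0.27, 1, 0, -0.88, 0, -0.84, 0.09, 0.33, 1, 0, -0.88, 0, -0.82, 0.1, 0.39, 1, 0, -0.89, 0, -0.79, 0.09, 0.45, 1, 0, -0.88, 0, -0.75, 0.1, 0.5, 1])

```text
time: 2.3
eef_pos: [0.5869, -0.0409, 0.1712]
tcp_rot: [0.498, -0.502, 0.502, -0.498]
ft_force: [0.4, 0.3, 0.3]
opening: 0.0856
```

Call:
step_arm(series=[0, -0.89, 0, -0.72, 0.09, 0.56, 1, 0, -0.88, 0, -0.67, 0.1, 0.61, 1, 0, -0.89, 0, -0.63, 0.09, 0.65, 1, 0, 0, 0, 0, 0, 0, 1])

```text
time: 2.7
eef_pos: [0.6557, 0.0461, 0.1586]
tcp_rot: [-0.549, 0.446, -0.445, 0.549]
ft_force: [-0.8, 0.1, -0.4]
opening: 0.0853
```

```bash
python3 - <<'E'
from h import *
plan([(0.654,.043,.16,11.5,1)])
s=wshot("w1")
meas(s,"flat_offcut",.019);meas(s,"brass_knob_stock",.046);meas(s,"short_driver",.013)
E
```

```text
t 2.7 pos [0.6557 0.0461 0.1586] phi 11.8 open 0.0853
--0: 0.01,0.07,-0.01,0.07,-0.04,-0.06,1
flat_offcut 0.65 [288. 142. 353. 235.] [654.7  41.5] [61.7 97.3] ang 101.9
brass_knob_stock 0.87 [  0. 207.  47. 278.] [386.4 -65.2] [79.9 43.2] ang 84.2
brass_knob_stock 0.81 [267. 275. 310. 332.] [645.1 -76.6] [47.  71.1] ang 93.8
short_driver 0.92 [192. 180. 223. 261.] [547.1 -19.6] [27.1 94. ] ang 92.3
```

View pics/w1.png

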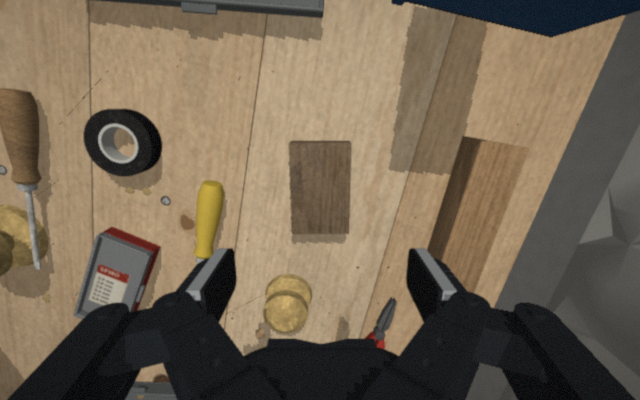

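```bash
python3 - <<'E'
from h import *
plan([(0.6545,.0415,.15,11.9,1),(0.6545,.0415,.03,11.9,1),(.6545,.0415,.002,11.9,1),(.6545,.0415,.002,11.9,.0,4)])
E
```

```text
t 2.9 pos [0.6538 0.0424 0.1601] phi 11.5 open 0.0854
--0: 0,-0.1,0,0.02,0.25,0.01,1,0,0,0,0,0.75,0,1,0,0,0,0,0.75,0,1,0,0,0,0,0.75,0,1,0,0,0,0,0.75,0,1,0,0,0,0,0.7,0.01,1,0,0,0,0,0,0,0,0,0,0,0,0,0,0
--1: 0,0,0,0,0,0,0,0,0,0,0,0,0,0,0,0,0,0,0,0,0
```

Call:
step_arm(series=[0, -0.1, 0, 0.02, 0.25, 0.01, 1, 0, 0, 0, 0, 0.75, 0, 1, 0, 0, 0, 0, 0.75, 0, 1, 0, 0, 0, 0, 0.75, 0, 1, 0, 0, 0, 0, 0.75, 0, 1, 0, 0, 0, 0, 0.7, 0.01, 1, 0, 0, 0, 0, 0, 0, 1])

```text
time: 3.6
eef_pos: [0.6522, 0.0414, -0.0018]
tcp_rot: [0.551, -0.447, 0.444, -0.548]
ft_force: [-0.6, 0.3, -0.1]
opening: 0.0853
```

Call:
step_arm(series=[0, 0, 0, 0, 0, 0, 0, 0, 0, 0, 0, 0, 0, 0, 0, 0, 0, 0, 0, 0, 0, 0, 0, 0, 0, 0, 0, 0, 0, 0, 0, 0, 0, 0, 0, 0, 0, 0, 0, 0, 0, 0], grip_force=60)

```text
time: 4.2
eef_pos: [0.6562, 0.0419, 0.0043]
tcp_rot: [-0.549, 0.444, -0.446, 0.55]
ft_force: [0.1, -1.2, 7.2]
opening: 0.0581
```

```bash
python3 - <<'E'
from h import *
plan([(0.6545,.0415,.12,11.9,0),(.490,-.356,.12,7.9,0)])
E
```

```text
t 4.2 pos [0.6562 0.0419 0.0043] phi 12.0 open 0.0581
--0: -0.01,0,0,0,-0.72,-0.01,0,-0.01,0,0.01,0,-0.72,-0.01,0,-0.01,0.01,0,0,-0.73,-0.01,0,-0.01,0,0.01,0,-0.72,-0.01,0,0,0.09,0,0.89,0,-0.61,0,0,0.09,0,0.89,0,-0.6,0,0,0.09,0,0.9,0,-0.59,0,0,0.09,0,0.9,0,-0.59,0
--1: 0,0.09,0,0.9,0,-0.58,0,0,0.09,0,0.91,0,-0.58,0,0,0.08,0,0.91,0,-0.57,0,0,0.09,0,0.92,0,-0.56,0,0,0.08,0,0.92,0,-0.56,0,0,0.09,0,0.93,-0.01,-0.54,0
```

Call:
step_arm(series=[0, 0, 0, 0, -0.72, 0, 0, 0, 0, 0, 0, -0.72, 0, 0, 0, 0, 0, 0, -0.73, 0, 0, 0, 0, 0, 0, -0.72, 0, 0, 0, 0.09, 0, 0.89, 0, -0.61, 0, 0, 0.09, 0, 0.89, 0, -0.6, 0, 0, 0.09, 0, 0.9, 0, -0.59, 0, 0, 0.09, 0, 0.9, 0, -0.59, 0])

```text
time: 5.0
eef_pos: [0.589, -0.1183, 0.1188]
tcp_rot: [-0.543, 0.452, -0.454, 0.543]
ft_force: [0.3, -0.1, -1.3]
opening: 0.058
```

Call:
step_arm(series=[0, 0.09, 0, 0.9, 0, -0.58, 0, 0, 0.09, 0, 0.91, 0, -0.58, 0, 0, 0.08, 0, 0.91, 0, -0.57, 0, 0, 0.09, 0, 0.92, 0, -0.56, 0, 0, 0.08, 0, 0.92, 0, -0.56, 0, 0, 0.09, 0, 0.93, 0, -0.54, 0, 0, 0, 0, 0, 0, 0, 0, 0, 0, 0, 0, 0, 0, 0])

```text
time: 5.8
eef_pos: [0.4907, -0.3568, 0.1183]
tcp_rot: [-0.533, 0.465, -0.465, 0.533]
ft_force: [-0.0, 0.8, -0.1]
opening: 0.0581
```

```bash
python3 - <<'E'
from h import *
s=wshot("w2")
meas(s,"plain_tray",.018);meas(s,"flat_offcut",.12); meas(snapshot("top"),"plain_tray",.018,"top");
m=masks_of("plain_tray","wrist")[0]["region"]; f=s["frame"].copy(); f[m]=f[m]//2+np.array([0,100,0],np.uint8); cv2.imwrite("pics/w2m.png",f)
plan([(.490,-.356,.06,7.9,0)])
E
```

```text
plain_tray 0.66 [228.  80. 412. 243.] [ 487.6 -331.9] [152.1 138.8] ang 6.1
flat_offcut 0.59 [255. 163. 386. 345.] [ 490.8 -362.1] [ 66.6 107.2] ang 97.9
plain_tray 0.55 [386. 200. 452. 260.] [ 491.  -348.1] [157.6 182.2] ang 92.0
t 6.1 pos [ 0.4917 -0.3547  0.118 ] phi 8.0 open 0.0582
--0: 0,0.01,0,0.01,0.72,-0.02,0,0,0.02,0,0.02,0.73,-0.03,0
```

View pics/w2m.png

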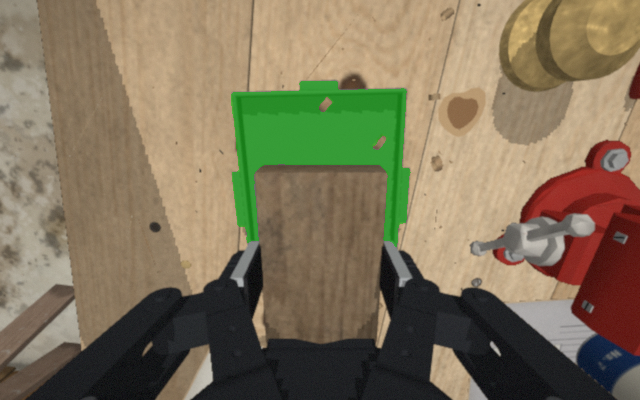

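```bash
python3 - <<'E'
from h import *
s=snapshot("wrist");s["pose"]=toolT(state())@s["mount"]
p=ray(s,[(233.5,94),(406,90),(241,198),(403,195)],.018)[:,:2]*1000
print(p.round(1)); d=p[1]-p[0]; L=np.hypot(*d); a=np.arctan2(d[1],d[0]); print(L,np.degrees(a))
print((p[0]+p[1])/2+89*np.array([np.sin(a),-np.cos(a)]))
E
```

```text
[[ 411.8 -280.6]
 [ 544.6 -258.9]
 [ 422.8 -364.9]
 [ 561.1 -342.6]]
134.50258906264625 9.27963126698422
[ 492.55727591 -357.56834292]
```

```bash
python3 - <<'E'
from h import *
plan([(.492,-.357,.04,8.5,0),(.492,-.357,.0095,8.5,0,1),(.492,-.357,.0095,8.5,.85,3),(.492,-.357,.12,8.5,.85)])
E
```

```text
t 6.15 pos [ 0.4917 -0.3548  0.1179] phi 8.0 open 0.0584
--0: 0,-0.04,0,0.02,0.65,0,0,0,-0.03,0,0.02,0.65,0,0,0,-0.04,0,0.01,0.65,0,0,0,0,0,0,0.76,0,0,0,0,0,0,0,0,0,0,0,0,0,0,0,0.85,0,0,0,0,0,0,0.85,0,0,0,0,0,0,0.85
--1: 0,0,0,0,0,0,0.85,0,0,0,0,-0.92,0,0.85,0,0,0,0,-0.92,0,0.85,0,0,0,0,-0.92,0,0.85
```

Call:
step_arm(series=[0, -0.04, 0, 0.02, 0.65, 0, 0, 0, -0.03, 0, 0.02, 0.65, 0, 0, 0, -0.04, 0, 0.01, 0.65, 0, 0, 0, 0, 0, 0, 0.4, 0, 0, 0, 0, 0, 0, 0.36, 0, 0, 0, 0, 0, 0, 0, 0, 0, 0, 0, 0, 0, 0, 0, 0])

```text
time: 6.85
eef_pos: [0.4917, -0.3572, 0.0092]
tcp_rot: [-0.536, 0.462, -0.462, 0.536]
ft_force: [-0.4, -0.9, 0.1]
opening: 0.0588
```

Call:
step_arm(series=[0, 0, 0, 0, 0, 0, 0.85, 0, 0, 0, 0, 0, 0, 0.85, 0, 0, 0, 0, 0, 0, 0.85, 0, 0, 0, 0, -0.92, 0, 0.85, 0, 0, 0, 0, -0.92, 0, 0.85, 0, 0, 0, 0, -0.92, 0, 0.85, 0, 0, 0, 0, 0, 0, 0.85])

```text
time: 7.55
eef_pos: [0.4933, -0.3593, 0.1252]
tcp_rot: [0.536, -0.459, 0.465, -0.535]
ft_force: [0.8, -0.6, 0.3]
opening: 0.0727
```

```bash
python3 - <<'E'
from h import *
s=wshot("w3")
meas(s,"flat_offcut",.023);meas(s,"plain_tray",.018)
E
```

```text
flat_offcut 0.63 [285. 135. 354. 244.] [ 490.4 -357. ] [61.  97.5] ang 99.0
plain_tray 0.63 [232.  75. 409. 283.] [ 490.1 -357.2] [151.6 188.8] ang 98.5
```

View pics/w3.png

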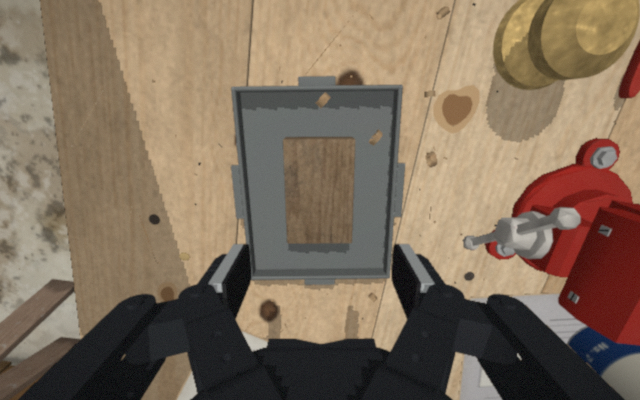

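```bash
python3 - <<'E'
from h import *
plan([(.452,-.109,.15,-14,1,1)])
E
```

```text
t 7.7 pos [ 0.4913 -0.3575  0.1195] phi 8.4 open 0.0724
--0: 0,0.7,0,-0.9,-0.11,-0.01,1,0,0.7,0,-0.9,-0.11,-0.06,1,0,0.7,0,-0.89,-0.11,-0.11,1,0,0.7,0,-0.88,-0.11,-0.16,1,0,0.7,0,-0.87,-0.11,-0.21,1,0,0.7,0,-0.86,-0.11,-0.25,1,0,0.69,0,-0.85,-0.1,-0.31,1,0,0,0,0,0,0,1
```

Call:
step_arm(series=[0, 0.7, 0, -0.9, -0.11, -0.01, 1, 0, 0.7, 0, -0.9, -0.11, -0.06, 1, 0, 0.7, 0, -0.89, -0.11, -0.11, 1, 0, 0.7, 0, -0.88, -0.11, -0.16, 1, 0, 0.7, 0, -0.87, -0.11, -0.21, 1, 0, 0.7, 0, -0.86, -0.11, -0.25, 1, 0, 0.69, 0, -0.85, -0.1, -0.31, 1, 0, 0, 0, 0, 0, 0, 1])

```text
time: 8.5
eef_pos: [0.4504, -0.1057, 0.1495]
tcp_rot: [-0.436, 0.558, -0.556, 0.436]
ft_force: [0.8, 0.3, -0.1]
opening: 0.0854
```

```bash
python3 - <<'E'
from h import *
s=wshot("w4")
meas(s,"drill_case",.026);meas(s,"tape_roll",.019);meas(s,"short_driver",.013);meas(s,"wood_driver",.014)
E
```

```text
drill_case 0.93 [294. 134. 360. 247.] [ 452.5 -109.8] [111.  62.] ang 76.2
tape_roll 0.66 [247.   1. 325.  53.] [452.8  34.5] [42.1 62.8] ang 166.0
short_driver 0.62 [382.  10. 421. 197.] [545.7 -55.8] [165.2  26.2] ang 90.0
short_driver 0.2 [152.   2. 247. 213.] [366.6 -15.7] [ 30.  194.7] ang 95.1
wood_driver 0.58 [150.   0. 245. 213.] [361.7 -16.1] [ 29.3 192.2] ang 91.0
wood_driver 0.25 [604. 104. 638. 243.] [ 733.6 -167.1] [ 34.2 137.9] ang 93.6
```

View pics/w4.png

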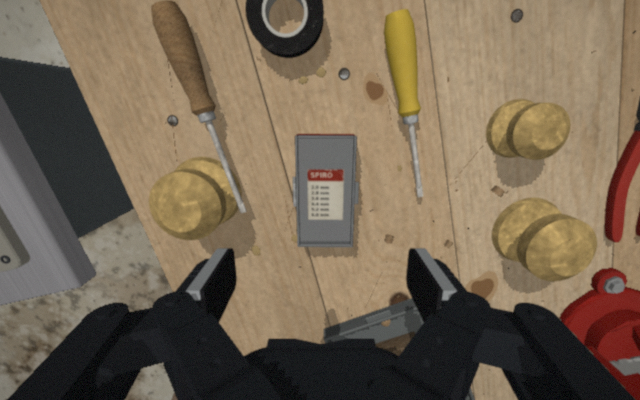

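```bash
python3 - <<'E'
from h import *
plan([(.448,-.1365,.11,-13.8,1),(.448,-.1365,.005,-13.8,1,1)])
E
```

```text
t 8.75 pos [ 0.452  -0.11    0.1494] phi -14.0 open 0.0852
--0: 0.01,-0.02,0,0.33,0.49,0.03,1,0,-0.02,0,0.34,0.49,0.03,1,0,0,0,0,0.88,0,1,0,0,0,0,0.87,0,1,0,0,0,0,0.88,0,1,0,0,0,0,0,0,1
```

Call:
step_arm(series=[0, -0.02, 0, 0.33, 0.49, 0.03, 1, 0, -0.02, 0, 0.34, 0.49, 0.03, 1, 0, 0, 0, 0, 0.88, 0, 1, 0, 0, 0, 0, 0.87, 0, 1, 0, 0, 0, 0, 0.48, 0, 1, 0, 0, 0, 0, 0.4, 0, 1, 0, 0, 0, 0, 0, 0, 1])

```text
time: 9.45
eef_pos: [0.4465, -0.1362, 0.0035]
tcp_rot: [-0.437, 0.558, -0.555, 0.435]
ft_force: [0.2, -0.7, 0.4]
opening: 0.0852
```

Call:
step_arm(series=[0, 0, 0, 0, 0, 0, 0, 0, 0, 0, 0, 0, 0, 0, 0, 0, 0, 0, 0, 0, 0, 0, 0, 0, 0, 0, 0, 0, 0, 0, 0, 0, 0, 0, 0, 0, 0, 0, 0, 0, 0, 0], grip_force=60)

```text
time: 10.05
eef_pos: [0.4485, -0.1364, 0.0068]
tcp_rot: [0.436, -0.556, 0.557, -0.436]
ft_force: [-0.1, -1.6, 7.1]
opening: 0.0544
```

```bash
python3 - <<'E'
from h import *
plan([(.448,-.1365,.11,-13.8,0),(.4946,-.3837,.11,9,0,1)])
E
```

```text
t 10.05 pos [ 0.4485 -0.1364  0.0068] phi -13.8 open 0.0544
--0: -0.01,0,0,0,-0.86,0,0,-0.01,0,0.01,0,-0.86,0,0,-0.01,0,0,0.01,-0.86,-0.01,0,0,-0.83,0,0.95,0,0.43,0,0,-0.69,0,0.82,0,0.31,0,0,-0.69,0,0.83,0,0.26,0,0,-0.69,0,0.85,0,0.22,0,0,-0.69,0,0.86,0,0.17,0
--1: 0,-0.69,0,0.86,0,0.12,0,0,-0.69,0,0.87,0,0.08,0,0,0,0,0,0,0,0
```

Call:
step_arm(series=[0, 0, 0, 0, -0.86, 0, 0, 0, 0, 0, 0, -0.86, 0, 0, 0, 0, 0, 0, -0.86, 0, 0, 0, -0.83, 0, 0.95, 0, 0.43, 0, 0, -0.69, 0, 0.82, 0, 0.31, 0, 0, -0.69, 0, 0.83, 0, 0.26, 0, 0, -0.69, 0, 0.85, 0, 0.22, 0, 0, -0.69, 0, 0.86, 0, 0.17, 0])

```text
time: 10.85
eef_pos: [0.4816, -0.3158, 0.1093]
tcp_rot: [-0.512, 0.487, -0.488, 0.512]
ft_force: [0.2, -0.1, -1.5]
opening: 0.0547
```

Call:
step_arm(series=[0, -0.69, 0, 0.86, 0, 0.12, 0, 0, -0.69, 0, 0.87, 0, 0.08, 0, 0, 0, 0, 0, 0, 0, 0, 0, 0, 0, 0, 0, 0, 0])

```text
time: 11.25
eef_pos: [0.4943, -0.3832, 0.1085]
tcp_rot: [-0.537, 0.46, -0.459, 0.537]
ft_force: [-0.4, -0.4, -2.4]
opening: 0.0546
```

```bash
python3 - <<'E'
from h import *
s=wshot("w5")
meas(s,"drill_case",.131)
plan([(.4946,-.3837,.045,9,0),(.4946,-.3837,.029,9,0,1)])
E
```

```text
drill_case 0.62 [250.  90. 388. 323.] [ 489.9 -355.8] [ 58.2 105.8] ang 99.1
t 11.35 pos [ 0.4943 -0.3819  0.1089] phi 9.0 open 0.0545
--0: 0,0,0,0.02,0.8,0,0,0,-0.01,-0.01,0.03,0.8,0,0,0,0,0,0,0.4,0,0,0,0,0,0,0,0,0
```

View pics/w5.png

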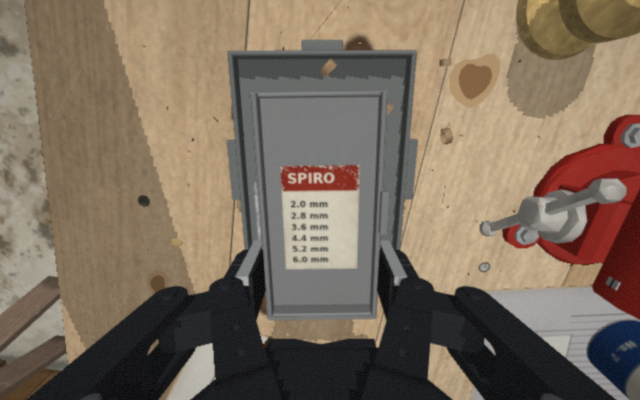

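Call:
step_arm(series=[0, 0, 0, 0.02, 0.8, 0, 0, 0, 0, 0, 0.03, 0.8, 0, 0, 0, 0, 0, 0, 0.2, 0, 0, 0, 0, 0, 0, 0.18, 0, 0, 0, 0, 0, 0, 0, 0, 0, 0, 0, 0, 0, 0, 0, 0])

```text
time: 11.95
eef_pos: [0.4955, -0.385, 0.0311]
tcp_rot: [0.538, -0.458, 0.46, -0.538]
ft_force: [0.4, 0.4, -1.3]
opening: 0.0545
```

Call:
step_arm(series=[0, 0, 0, 0, 0, 0, 0.85, 0, 0, 0, 0, 0, 0, 0.85, 0, 0, 0, 0, 0, 0, 0.85, 0, 0, 0, 0, -0.92, 0, 0.85, 0, 0, 0, 0, -0.92, 0, 0.85, 0, 0, 0, 0, -0.7, 0, 0.85, 0, 0, 0, 0, 0, 0, 0.85])

```text
time: 12.65
eef_pos: [0.4963, -0.3863, 0.1358]
tcp_rot: [0.538, -0.457, 0.462, -0.537]
ft_force: [0.5, -0.9, 0.7]
opening: 0.0726
```

```bash
python3 - <<'E'
from h import *
s=wshot("w6")
meas(s,"drill_case",.049);meas(s,"plain_tray",.018);meas(s,"flat_offcut",.023)
plan([(.639,-.09,.15,9,1,1)])
E
```

```text
drill_case 0.96 [279.  93. 359. 236.] [ 490.8 -359.7] [ 63.1 109.7] ang 99.9
plain_tray 0.82 [231.  43. 408. 256.] [ 489.9 -358. ] [151.2 191.4] ang 99.0
t 12.85 pos [ 0.4945 -0.3845  0.1302] phi 9.0 open 0.0727
--0: 0,0,0,-0.84,-0.06,0.59,1,0,0,0,-0.84,-0.06,0.59,1,0,0,0,-0.84,-0.06,0.59,1,0,0,0,-0.84,-0.06,0.59,1,0,0,0,-0.84,-0.06,0.59,1,0,0,-0.01,-0.84,-0.06,0.59,1,0.01,0,0,-0.83,-0.07,0.59,1,0,0,-0.01,-0.84,-0.06,0.59,1
--1: 0,0,0,0,0,0,1
```

View pics/w6.png

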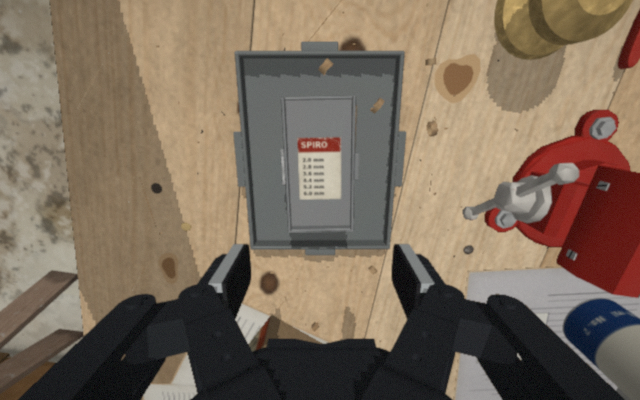

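Call:
step_arm(series=[0, 0, 0, -0.84, -0.06, 0.59, 1, 0, 0, 0, -0.84, -0.06, 0.59, 1, 0, 0, 0, -0.84, -0.06, 0.59, 1, 0, 0, 0, -0.84, -0.06, 0.59, 1, 0, 0, 0, -0.84, -0.06, 0.59, 1, 0, 0, 0, -0.84, -0.06, 0.59, 1, 0, 0, 0, -0.83, -0.07, 0.59, 1, 0, 0, 0, -0.84, -0.06, 0.59, 1])

```text
time: 13.65
eef_pos: [0.6395, -0.0886, 0.1495]
tcp_rot: [0.538, -0.46, 0.459, -0.537]
ft_force: [0.5, -0.9, 0.2]
opening: 0.0853
```

Call:
step_arm(series=[0, 0, 0, 0, 0, 0, 1, 0, 0, 0, 0, 0, 0, 1])

```text
time: 13.85
eef_pos: [0.6392, -0.0892, 0.1494]
tcp_rot: [0.539, -0.459, 0.458, -0.538]
ft_force: [-0.3, -0.8, -0.2]
opening: 0.0853
```

```bash
python3 - <<'E'
from h import *
s=wshot("w7")
meas(s,"brass_knob_stock",.046);meas(s,"brass_knob_stock",.0);print(state()["eef_pos"])
s=snapshot("top");cv2.imwrite("pics/t7.png",s["frame"]);meas(s,"brass_knob_stock",.04,"top")
s=snapshot("side");cv2.imwrite("pics/s7.png",cv2.resize(s["frame"][150:250,230:430],None,fx=4,fy=4,interpolation=2))
E
```

```text
brass_knob_stock 0.82 [303. 167. 352. 225.] [643.2 -89.7] [45.4 55.2] ang 100.9
brass_knob_stock 0.8 [  0.  94.  50. 172.] [388.5 -77.2] [63.8 39.7] ang 81.4
brass_knob_stock 0.71 [285. 258. 347. 340.] [ 649.2 -195. ] [63.  94.2] ang 98.5
brass_knob_stock 0.32 [  0.   0.  44. 168.] [391.4 -37.7] [127.1  25.3] ang 87.2
brass_knob_stock 0.19 [218.  40. 249. 216.] [554.7 -51.9] [145.9  23.1] ang 88.9
brass_knob_stock 0.82 [303. 167. 352. 225.] [ 646.2 -103.5] [53.9 65.5] ang 100.9
brass_knob_stock 0.8 [  0.  94.  50. 172.] [343.8 -88.7] [75.7 47.2] ang 81.4
brass_knob_stock 0.71 [285. 258. 347. 340.] [ 653.3 -228.5] [ 74.8 111.8] ang 98.5
brass_knob_stock 0.32 [  0.   0.  44. 168.] [347.3 -41.8] [150.8  30. ] ang 87.2
brass_knob_stock 0.19 [218.  40. 249. 216.] [541.  -58.7] [173.2  27.4] ang 88.9
[ 0.63887812 -0.09122185  0.15014598]
brass_knob_stock 0.66 [365. 162. 385. 189.] [ 642.8 -218.8] [35.2 72.8] ang 161.1
```

View pics/w7.png

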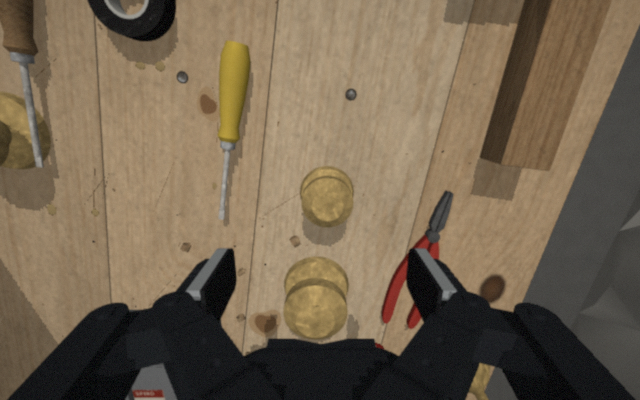

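View pics/s7.png

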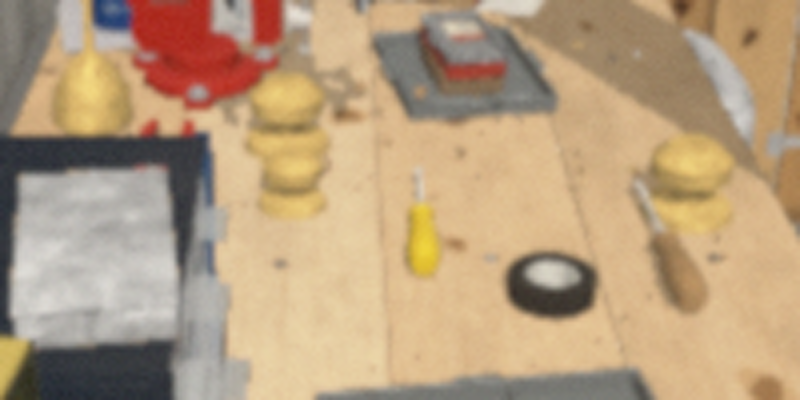

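```bash
python3 - <<'E'
from h import *
s=snapshot("wrist");s["pose"]=toolT(state())@s["mount"]
for uv,z in [((327,200),.038),((327,167),.01),((302,190),.01),((353,190),.01),((303,200),.035),((352,200),.035),((327,225),.035)]: print(uv,z,(ray(s,uv,z)*1000).round(1))
E
```

```text
(327, 200) 0.038 [[645.1 -96.6  38. ]]
(327, 167) 0.01 [[641.6 -71.7  10. ]]
(302, 190) 0.01 [[620.6 -98.7  10. ]]
(353, 190) 0.01 [[671.1 -90.8  10. ]]
(303, 200) 0.035 [[ 623.4 -100.9   35. ]]
(352, 200) 0.035 [[668.1 -93.9  35. ]]
(327, 225) 0.035 [[ 649.3 -122.1   35. ]]
```

```bash
python3 - <<'E'
from h import *
print(snapshot and 0)
s=snapshot("wrist");s["pose"]=toolT(state())@s["mount"]
print((ray(s,(447,195),.01)*1000).round(1))
plan([(.6455,-.098,.11,9,1),(.6455,-.098,.018,9,1,1)])
E
```

```text
0
[[765.9 -81.1  10. ]]
t 14.25 pos [ 0.6392 -0.0911  0.1509] phi 8.9 open 0.0849
--0: 0,-0.01,0,0.1,0.51,0.06,1,0,-0.01,0,0.09,0.51,0.07,1,0,0,0,0,0.77,0,1,0,0,0,0,0.77,0,1,0,0,0,0,0.76,0,1,0,0,0,0,0,0,1
```

Call:
step_arm(series=[0, 0, 0, 0.1, 0.51, 0.06, 1, 0, 0, 0, 0.09, 0.51, 0.07, 1, 0, 0, 0, 0, 0.77, 0, 1, 0, 0, 0, 0, 0.77, 0, 1, 0, 0, 0, 0, 0.4, 0, 1, 0, 0, 0, 0, 0.36, 0, 1, 0, 0, 0, 0, 0, 0, 1])

```text
time: 14.95
eef_pos: [0.6445, -0.0971, 0.0161]
tcp_rot: [0.538, -0.461, 0.458, -0.537]
ft_force: [-0.2, -0.2, -0.5]
opening: 0.0854
```

Call:
step_arm(series=[0, 0, 0, 0, 0, 0, 0, 0, 0, 0, 0, 0, 0, 0, 0, 0, 0, 0, 0, 0, 0, 0, 0, 0, 0, 0, 0, 0, 0, 0, 0, 0, 0, 0, 0, 0, 0, 0, 0, 0, 0, 0], grip_force=60)

```text
time: 15.55
eef_pos: [0.6465, -0.0972, 0.0199]
tcp_rot: [-0.537, 0.458, -0.46, 0.538]
ft_force: [-1.4, 0.1, 8.2]
opening: 0.0438
```

```bash
python3 - <<'E'
from h import *
s=wshot("w8")
plan([(.6455,-.098,.13,9,0)])
E
```

```text
t 15.6 pos [ 0.6465 -0.0972  0.0199] phi 9.0 open 0.0441
--0: -0.01,0,0.01,0.01,-0.92,-0.01,0,-0.01,0,0,0,-0.92,-0.01,0,-0.01,0,0.01,0.01,-0.91,0,0
```

View pics/w8.png

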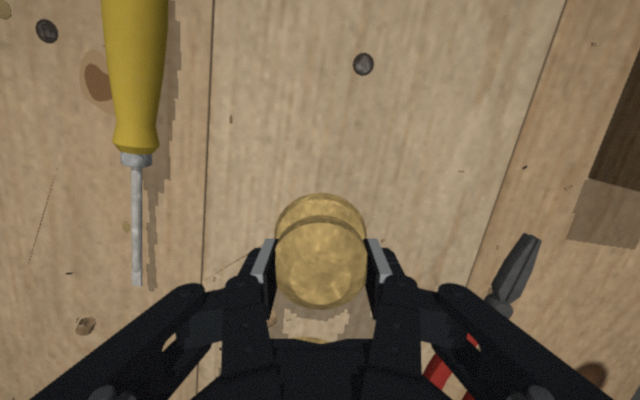

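```bash
python3 - <<'E'
from h import *
plan([(.6455,-.098,.12,9,0),(.545,.21,.16,9,0,2)])
E
```

```text
t 15.6 pos [ 0.6465 -0.0972  0.0199] phi 9.0 open 0.0441
--0: -0.01,0,0.01,0.01,-0.83,-0.01,0,-0.01,0,0,0,-0.84,-0.01,0,-0.01,0,0.01,0.01,-0.83,0,0,0,0,0,-0.89,-0.11,-0.14,0,0,0,0,-0.89,-0.11,-0.14,0,0,0,0,-0.89,-0.11,-0.14,0,0,0,0,-0.89,-0.11,-0.14,0,0,0,0,-0.89,-0.11,-0.14,0
--1: 0,0,0,-0.89,-0.11,-0.15,0,0,0,0,-0.89,-0.11,-0.14,0,0,0,0,-0.89,-0.11,-0.15,0,0,0,0,-0.88,-0.12,-0.14,0,0,0,0,0,0,0,0,0,0,0,0,0,0,0
```

Call:
step_arm(series=[0, 0, 0, 0, -0.83, 0, 0, 0, 0, 0, 0, -0.84, 0, 0, 0, 0, 0, 0, -0.83, 0, 0, 0, 0, 0, -0.89, -0.11, -0.14, 0, 0, 0, 0, -0.89, -0.11, -0.14, 0, 0, 0, 0, -0.89, -0.11, -0.14, 0, 0, 0, 0, -0.89, -0.11, -0.14, 0, 0, 0, 0, -0.89, -0.11, -0.14, 0])

```text
time: 16.4
eef_pos: [0.5898, 0.0757, 0.141]
tcp_rot: [-0.537, 0.459, -0.46, 0.538]
ft_force: [-0.0, -0.5, -0.6]
opening: 0.0441
```

Call:
step_arm(series=[0, 0, 0, -0.89, -0.11, -0.15, 0, 0, 0, 0, -0.89, -0.11, -0.14, 0, 0, 0, 0, -0.89, -0.11, -0.15, 0, 0, 0, 0, -0.88, -0.12, -0.14, 0, 0, 0, 0, 0, 0, 0, 0, 0, 0, 0, 0, 0, 0, 0])

```text
time: 17.0
eef_pos: [0.545, 0.2119, 0.1587]
tcp_rot: [-0.538, 0.459, -0.459, 0.538]
ft_force: [0.1, -0.2, -1.1]
opening: 0.0436
```

```bash
python3 - <<'E'
from h import *
s=wshot("w9")
meas(s,"divided_tray",.018);print(state()["eef_pos"])
s=snapshot("top");cv2.imwrite("pics/t9.png",s["frame"]);meas(s,"divided_tray",.018,"top")
E
```

```text
divided_tray 0.86 [165.   0. 419. 214.] [508.4 272.8] [224.9 189.9] ang 9.1
divided_tray 0.46 [286. 329. 305. 341.] [546.2  29.1] [14.9 19.6] ang 177.5
[0.54542092 0.21059119 0.15825178]
divided_tray 0.94 [191. 181. 226. 262.] [515.7 221.9] [213.3  92.6] ang 3.8
```

View pics/w9.png

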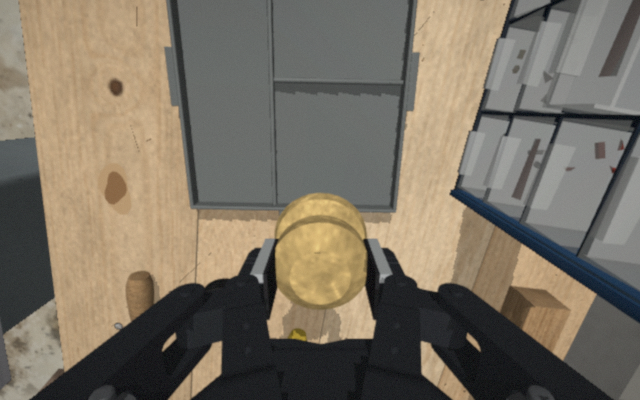

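```bash
python3 - <<'E'
from h import *
s=snapshot("wrist");s["pose"]=toolT(state())@s["mount"]
A=ray(s,[(192,209),(397,211)],.018)[:,:2]*1000; B=ray(s,[(274,80),(407,82)],.013)[:,:2]*1000
print(A,B)
T=np.array([(-106,-126),(106,-126),(-18,0),(102,0)]);W=np.vstack([A,B])
tc,wc=T.mean(0),W.mean(0); H=(T-tc).T@(W-wc);a=np.arctan2(H[0,1]-H[1,0],H[0,0]+H[1,1])
M=np.array([[np.cos(a),-np.sin(a)],[np.sin(a),np.cos(a)]]); o=wc-M@tc
print(np.degrees(a),o, (W-(T@M.T+o)).round(1))
for t in [(42,62),(42,-62),(-62,0)]: print(t,(M@t+o).round(1))
E
```

```text
[[418.80839551 165.52171776]
 [626.01232065 195.91233525]] [[487.37261797 300.94322444]
 [607.8971249  318.1064087 ]]
7.939426252188815 [505.52196274 304.61639642] [[ 0.9  0.3]
 [-1.9  1.4]
 [-0.3 -1.2]
 [ 1.4 -0.6]]
(42, 62) [538.6 371.8]
(42, -62) [555.7 249. ]
(-62, 0) [444.1 296.1]
```

```bash
python3 - <<'E'
from h import *
plan([(.5557,.249,.10,8,0),(.5557,.249,.025,8,0,2)])
E
```

```text
t 17.25 pos [0.5456 0.2102 0.158 ] phi 8.9 open 0.0439
--0: 0,0.1,0,-0.46,0.72,0.2,0,0,0.1,0,-0.46,0.73,0.2,0,0,0,0,0,0.94,0,0,0,0,0,0,0.93,0,0,0,0,0,0,0,0,0,0,0,0,0,0,0,0
```

Call:
step_arm(series=[0, 0.1, 0, -0.46, 0.72, 0.2, 0, 0, 0.1, 0, -0.46, 0.73, 0.2, 0, 0, 0, 0, 0, 0.9, 0, 0, 0, 0, 0, 0, 0.6, 0, 0, 0, 0, 0, 0, 0.36, 0, 0, 0, 0, 0, 0, 0, 0, 0, 0, 0, 0, 0, 0, 0, 0])

```text
time: 17.95
eef_pos: [0.5557, 0.2492, 0.0254]
tcp_rot: [0.534, -0.464, 0.464, -0.533]
ft_force: [-1.0, -0.3, -0.8]
opening: 0.0436
```

Call:
step_arm(series=[0, 0, 0, 0, 0, 0, 0.9, 0, 0, 0, 0, 0, 0, 0.9, 0, 0, 0, 0, 0, 0, 0.9, 0, 0, 0, 0, 0, 0, 0.9, 0, 0, 0, 0, -0.92, 0, 0.9, 0, 0, 0, 0, -0.92, 0, 0.9, 0, 0, 0, 0, -0.9, 0, 0.9, 0, 0, 0, 0, 0, 0, 0.9])

```text
time: 18.75
eef_pos: [0.5576, 0.2507, 0.1407]
tcp_rot: [-0.531, 0.462, -0.465, 0.536]
ft_force: [0.6, 0.2, -0.1]
opening: 0.0772
```

```bash
python3 - <<'E'
from h import *
s=wshot("w10")
meas(s,"brass_knob_stock",.045)
plan([(.456,.048,.14,8,1,1)])
E
```

```text
brass_knob_stock 0.64 [290. 160. 343. 228.] [554.  254.8] [47.3 58.2] ang 98.0
t 18.85 pos [0.5558 0.2501 0.1362] phi 8.1 open 0.0769
--0: -0.01,0,0,0.93,-0.02,-0.64,1,0,0,0,0.93,-0.02,-0.63,1,-0.01,0.01,0,0.93,-0.02,-0.64,1,0,0,0,0.93,-0.02,-0.63,1,-0.01,0.01,0,0.93,-0.02,-0.64,1,0,0,0,0,0,0,1
```

View pics/w10.png

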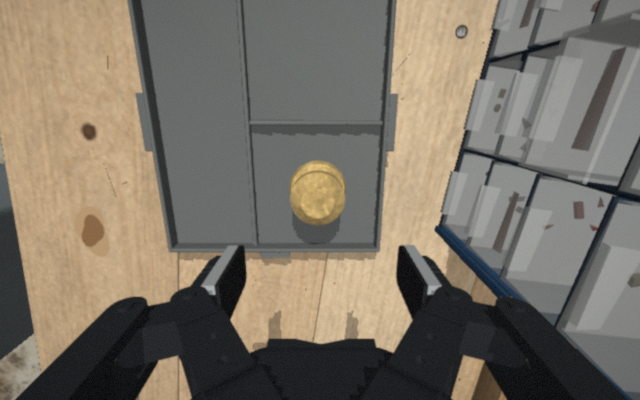

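Call:
step_arm(series=[0, 0, 0, 0.93, -0.02, -0.64, 1, 0, 0, 0, 0.93, -0.02, -0.63, 1, 0, 0, 0, 0.93, -0.02, -0.64, 1, 0, 0, 0, 0.93, -0.02, -0.63, 1, 0, 0, 0, 0.93, -0.02, -0.64, 1, 0, 0, 0, 0, 0, 0, 1, 0, 0, 0, 0, 0, 0, 1])

```text
time: 19.55
eef_pos: [0.455, 0.0472, 0.1386]
tcp_rot: [0.534, -0.465, 0.464, -0.533]
ft_force: [0.3, 0.7, 1.1]
opening: 0.0854
```

```bash
python3 - <<'E'
from h import *
s=wshot("w11")
meas(s,"tape_roll",.019);meas(s,"short_driver",.013);meas(s,"wood_driver",.014)
E
```

```text
tape_roll 0.68 [289. 158. 357. 222.] [455.9  48.1] [62.4 64.6] ang 98.0
tape_roll 0.52 [375. 219. 418. 347.] [538.9 -45.5] [151.2  26.8] ang 85.0
short_driver 0.83 [375. 219. 420. 344.] [545.2 -48.5] [151.8  27. ] ang 89.0
wood_driver 0.69 [205. 143. 237. 319.] [359.8 -15.8] [188.   28.7] ang 88.6
```

View pics/w11.png

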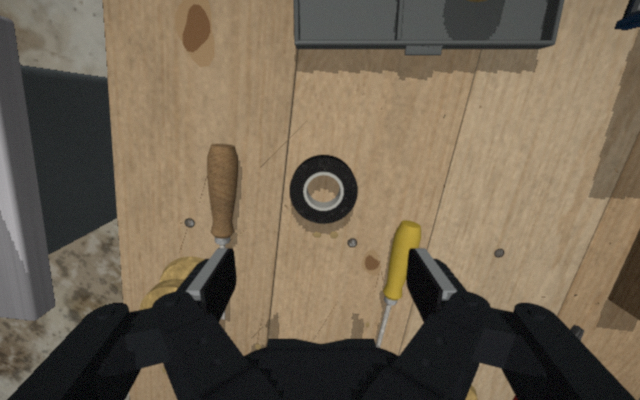

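```bash
python3 - <<'E'
from h import *
plan([(.456,.048,.03,8,1),(.456,.048,.001,8,1,1)])
E
```

```text
t 19.75 pos [0.4559 0.0488 0.1388] phi 8.1 open 0.0853
--0: 0,0.01,0,0.01,0.91,0,1,0,0.01,0,0,0.9,0,1,0.01,0.01,0,0.01,0.91,0,1,0,0,0,0,0.72,0,1,0,0,0,0,0,0,1
```

Call:
step_arm(series=[0, 0, 0, 0.01, 0.91, 0, 1, 0, 0, 0, 0, 0.9, 0, 1, 0, 0, 0, 0.01, 0.91, 0, 1, 0, 0, 0, 0, 0.4, 0, 1, 0, 0, 0, 0, 0.32, 0, 1, 0, 0, 0, 0, 0, 0, 1, 0, 0, 0, 0, 0, 0, 1])

```text
time: 20.45
eef_pos: [0.4559, 0.0478, 0.0016]
tcp_rot: [0.534, -0.463, 0.463, -0.534]
ft_force: [0.4, -0.5, 0.4]
opening: 0.0852
```

Call:
step_arm(series=[0, 0, 0, 0, 0, 0, 0, 0, 0, 0, 0, 0, 0, 0, 0, 0, 0, 0, 0, 0, 0, 0, 0, 0, 0, 0, 0, 0, 0, 0, 0, 0, 0, 0, 0, 0, 0, 0, 0, 0, 0, 0], grip_force=55)

```text
time: 21.05
eef_pos: [0.4564, 0.0473, 0.003]
tcp_rot: [-0.533, 0.463, -0.464, 0.535]
ft_force: [-2.5, 1.2, 8.9]
opening: 0.0608
```

```bash
python3 - <<'E'
from h import *
s=wshot("w12")
plan([(.456,.048,.11,8,0),(.5386,.3718,.11,8,0,1)])
E
```

```text
t 21.1 pos [0.4563 0.0473 0.003 ] phi 8.1 open 0.061
--0: -0.01,0.01,0,-0.01,-0.89,0,0,-0.01,0,0,0,-0.89,0,0,-0.01,0.01,0,-0.01,-0.9,0,0,0,0,0,-0.86,0,0.35,0,0,0,0,-0.86,0,0.35,0,0,0,0,-0.86,0,0.35,0,0,0,0,-0.86,0,0.35,0,0,0,0,-0.86,0,0.35,0
--1: 0,0,0,-0.86,0,0.35,0,0,0,0,-0.86,0,0.36,0,0,0,0,-0.85,0,0.35,0,0,0,0,-0.86,0,0.36,0,0,0,0,0,0,0,0
```

View pics/w12.png

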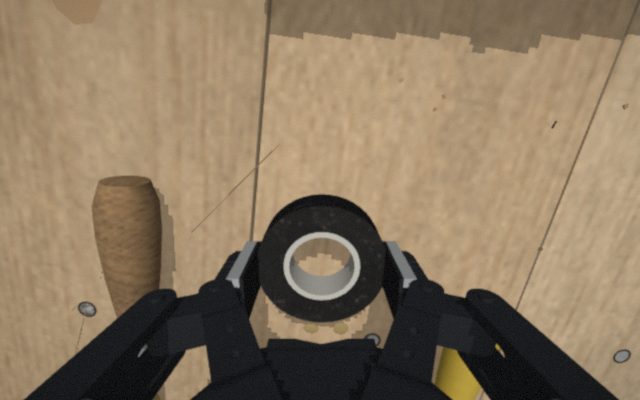

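Call:
step_arm(series=[0, 0, 0, 0, -0.89, 0, 0, 0, 0, 0, 0, -0.89, 0, 0, 0, 0, 0, 0, -0.9, 0, 0, 0, 0, 0, -0.86, 0, 0.35, 0, 0, 0, 0, -0.86, 0, 0.35, 0, 0, 0, 0, -0.86, 0, 0.35, 0, 0, 0, 0, -0.86, 0, 0.35, 0, 0, 0, 0, -0.86, 0, 0.35, 0])

```text
time: 21.9
eef_pos: [0.5012, 0.2288, 0.1097]
tcp_rot: [-0.534, 0.463, -0.464, 0.534]
ft_force: [1.2, 0.1, -0.6]
opening: 0.0607
```

Call:
step_arm(series=[0, 0, 0, -0.86, 0, 0.35, 0, 0, 0, 0, -0.86, 0, 0.36, 0, 0, 0, 0, -0.85, 0, 0.35, 0, 0, 0, 0, -0.86, 0, 0.36, 0, 0, 0, 0, 0, 0, 0, 0, 0, 0, 0, 0, 0, 0, 0])

```text
time: 22.5
eef_pos: [0.5376, 0.3717, 0.1088]
tcp_rot: [0.534, -0.463, 0.463, -0.534]
ft_force: [-0.2, -0.2, -0.5]
opening: 0.0611
```

```bash
python3 - <<'E'
from h import *
s=wshot("w13")
plan([(.5386,.3718,.04,8,0),(.5386,.3718,.0085,8,0,1)])
E
```

```text
t 22.55 pos [0.5375 0.3709 0.1089] phi 8.1 open 0.0609
--0: 0,0.01,0,-0.01,0.86,0.02,0,0,0.01,0,-0.01,0.86,0.01,0,0,0,0,0,0.79,0,0,0,0,0,0,0,0,0
```

View pics/w13.png

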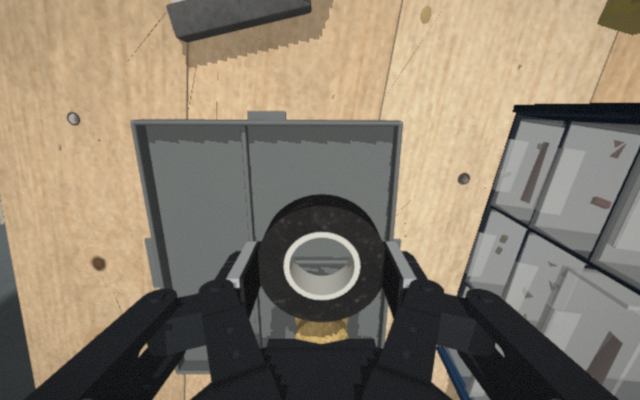

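```bash
python3 - <<'E'
from h import *
s=snapshot("wrist");s["pose"]=toolT(state())@s["mount"]
A=ray(s,[(133,122),(402,122)],.018)[:,:2]*1000
a=np.radians(7.94);M=np.array([[np.cos(a),-np.sin(a)],[np.sin(a),np.cos(a)]])
print((A-[505.5,304.6])@M)
E
```

```text
[[-105.05519027  124.30527626]
 [ 102.96744579  124.77070283]]
```

Tray pose confirmed (expected ±106, 126). Lower and release.

Call:
step_arm(series=[0, 0, 0, 0, 0.86, 0.02, 0, 0, 0, 0, 0, 0.86, 0, 0, 0, 0, 0, 0, 0.5, 0, 0, 0, 0, 0, 0, 0.29, 0, 0, 0, 0, 0, 0, 0, 0, 0, 0, 0, 0, 0, 0, 0, 0])

```text
time: 23.2
eef_pos: [0.5392, 0.3707, 0.0094]
tcp_rot: [-0.533, 0.464, -0.464, 0.534]
ft_force: [0.3, -0.2, -0.8]
opening: 0.061
```

Call:
step_arm(series=[0, 0, 0, 0, 0, 0, 0.9, 0, 0, 0, 0, 0, 0, 0.9, 0, 0, 0, 0, 0, 0, 0.9, 0, 0, 0, 0, 0, 0, 0.9, 0, 0, 0, 0, -0.92, 0, 0.9, 0, 0, 0, 0, -0.92, 0, 0.9, 0, 0, 0, 0, -0.9, 0, 0.9, 0, 0, 0, 0, 0, 0, 0.9])

```text
time: 24.0
eef_pos: [0.5407, 0.3723, 0.1237]
tcp_rot: [-0.531, 0.462, -0.465, 0.537]
ft_force: [0.9, 0.6, 0.1]
opening: 0.0767
```

```bash
python3 - <<'E'
from h import *
s=wshot("w14")
meas(s,"tape_roll",.023)
plan([(.5386,.24,.15,4,1),(.545,-.01,.14,0,1,1)])
E
```

```text
tape_roll 0.58 [281. 160. 354. 231.] [538.7 371.4] [65.4 64.2] ang 53.2
t 24.1 pos [0.539  0.3714 0.119 ] phi 8.1 open 0.0768
--0: -0.01,0.22,0,0.81,-0.19,-0.12,1,0,0.22,0,0.82,-0.2,-0.1,1,-0.01,0.22,0,0.81,-0.19,-0.09,1,0,0.23,-0.01,0.82,-0.2,-0.07,1,0,0.12,0,0.89,0.04,-0.04,1,0,0.13,0,0.89,0.04,-0.03,1,0,0.12,0,0.89,0.03,-0.02,1,0,0.13,0,0.9,0.04,-0.01,1
--1: 0,0.12,0,0.89,0.03,-0.01,1,0,0.13,0,0.9,0.04,0,1,0,0.12,0,0.89,0.03,0.02,1,0,0,0,0,0,0,1
```

View pics/w14.png

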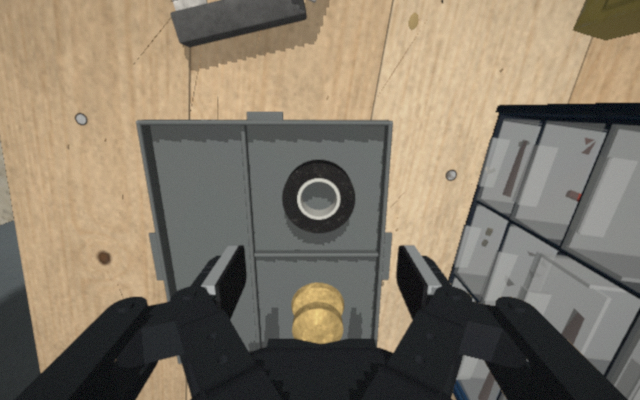

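Tape is flat and centred, with the knob upright beside it. On to the screwdriver.

Call:
step_arm(series=[0, 0.22, 0, 0.81, -0.19, -0.12, 1, 0, 0.22, 0, 0.82, -0.2, -0.1, 1, 0, 0.22, 0, 0.81, -0.19, -0.09, 1, 0, 0.23, 0, 0.82, -0.2, -0.07, 1, 0, 0.12, 0, 0.89, 0.04, -0.04, 1, 0, 0.13, 0, 0.89, 0.04, -0.03, 1, 0, 0.12, 0, 0.89, 0.03, -0.02, 1, 0, 0.13, 0, 0.9, 0.04, -0.01, 1])

```text
time: 24.9
eef_pos: [0.5414, 0.0957, 0.1418]
tcp_rot: [0.508, -0.493, 0.492, -0.507]
ft_force: [0.4, 0.8, 0.2]
opening: 0.0854
```

Call:
step_arm(series=[0, 0.12, 0, 0.89, 0.03, -0.01, 1, 0, 0.13, 0, 0.9, 0.04, 0, 1, 0, 0.12, 0, 0.89, 0.03, 0.02, 1, 0, 0, 0, 0, 0, 0, 1, 0, 0, 0, 0, 0, 0, 1])

```text
time: 25.4
eef_pos: [0.5442, -0.0107, 0.138]
tcp_rot: [-0.5, 0.501, -0.5, 0.499]
ft_force: [0.2, 0.1, 0.1]
opening: 0.0858
```

```bash
python3 - <<'E'
from h import *
s=wshot("w15"); print(state()["eef_pos"])
meas(s,"short_driver",.013)
E
```

```text
[ 0.54424709 -0.00993629  0.13828253]
short_driver 0.69 [309. 150. 336. 306.] [545.1 -57. ] [164.4  25.2] ang 89.3
short_driver 0.5 [ 90.  92. 154. 283.] [362.2 -18. ] [ 34.  190.8] ang 91.8
```

View pics/w15.png

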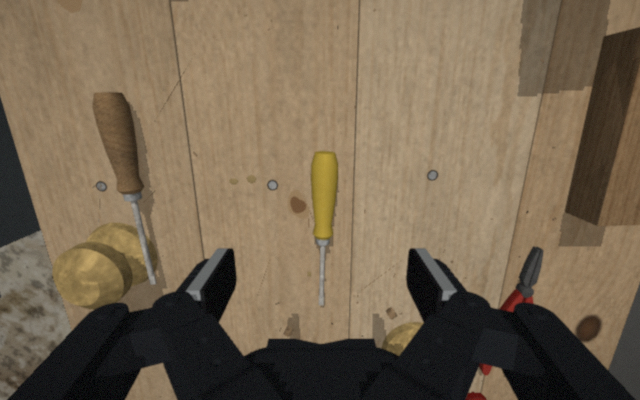

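```bash
python3 - <<'E'
from h import *
plan([(.545,-.017,.03,-.5,.8),(.545,-.017,.005,-.5,.8,1)])
E
```

```text
t 25.5 pos [ 0.5444 -0.0095  0.1386] phi 0.0 open 0.0853
--0: 0.01,0.04,0,0.06,0.9,0.01,0.8,0,0.04,0,0.06,0.91,0,0.8,0.01,0.03,-0.01,0.07,0.9,0.01,0.8,0,0,0,0,0.63,0,0.8,0,0,0,0,0,0,0.8
```

Call:
step_arm(series=[0, 0.04, 0, 0.06, 0.9, 0.01, 0.8, 0, 0.04, 0, 0.06, 0.91, 0, 0.8, 0, 0.03, 0, 0.07, 0.9, 0.01, 0.8, 0, 0, 0, 0, 0.4, 0, 0.8, 0, 0, 0, 0, 0.23, 0, 0.8, 0, 0, 0, 0, 0, 0, 0.8])

```text
time: 26.1
eef_pos: [0.545, -0.0168, 0.0048]
tcp_rot: [-0.498, 0.502, -0.501, 0.498]
ft_force: [0.6, -0.2, 0.1]
opening: 0.0683
```

Call:
step_arm(series=[0, 0, 0, 0, 0, 0, 0, 0, 0, 0, 0, 0, 0, 0, 0, 0, 0, 0, 0, 0, 0, 0, 0, 0, 0, 0, 0, 0, 0, 0, 0, 0, 0, 0, 0, 0, 0, 0, 0, 0, 0, 0, 0, 0, 0, 0, 0, 0, 0], grip_force=50)

```text
time: 26.8
eef_pos: [0.5463, -0.0178, 0.0069]
tcp_rot: [0.497, -0.502, 0.503, -0.498]
ft_force: [-0.4, 1.6, 6.9]
opening: 0.0246
```

```bash
python3 - <<'E'
from h import *
s=wshot("w16")
a=np.radians(7.94);M=np.array([[np.cos(a),-np.sin(a)],[np.sin(a),np.cos(a)]])
print(M@[-62,39.5]+[505.5,304.6])
t=M@[-62,39.5]+[505.5,304.6]
plan([(.545,-.017,.11,-.5,0),(t[0]/1e3,t[1]/1e3,.11,7.9,0,1)])
E
```

```text
[438.63800468 335.15689092]
t 26.85 pos [ 0.5463 -0.0178  0.0069] phi -0.5 open 0.0242
--0: -0.01,0,0,-0.01,-0.86,-0.01,0,-0.01,0,0,0,-0.86,-0.01,0,-0.01,0,0,-0.01,-0.86,-0.01,0,0,-0.18,0,-0.88,0,-0.27,0,0,-0.18,0,-0.88,0,-0.26,0,0,-0.18,0,-0.89,0,-0.25,0,0,-0.18,0,-0.89,0,-0.24,0,0,-0.19,0,-0.89,0,-0.22,0
--1: 0,-0.18,0,-0.89,0,-0.21,0,0,-0.19,0,-0.9,0,-0.2,0,0,-0.18,0,-0.9,0,-0.18,0,0,-0.19,0,-0.9,0,-0.17,0,0,-0.18,0,-0.91,0,-0.15,0,0,0,0,0,0,0,0
```

View pics/w16.png

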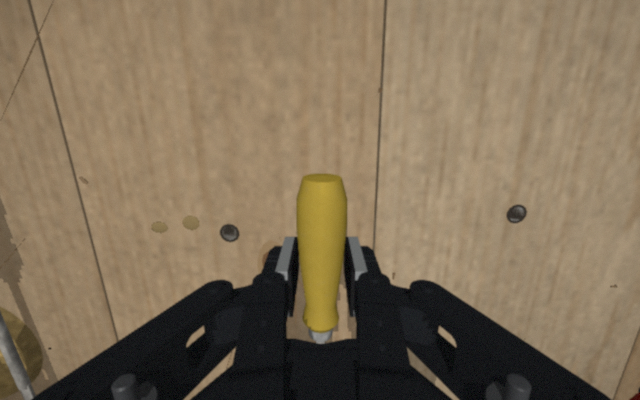

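Call:
step_arm(series=[0, 0, 0, 0, -0.86, 0, 0, 0, 0, 0, 0, -0.86, 0, 0, 0, 0, 0, 0, -0.86, 0, 0, 0, -0.18, 0, -0.88, 0, -0.27, 0, 0, -0.18, 0, -0.88, 0, -0.26, 0, 0, -0.18, 0, -0.89, 0, -0.25, 0, 0, -0.18, 0, -0.89, 0, -0.24, 0, 0, -0.19, 0, -0.89, 0, -0.22, 0])

```text
time: 27.65
eef_pos: [0.4919, 0.1597, 0.1095]
tcp_rot: [-0.516, 0.483, -0.484, 0.516]
ft_force: [1.4, -0.1, -1.1]
opening: 0.0245
```

Call:
step_arm(series=[0, -0.18, 0, -0.89, 0, -0.21, 0, 0, -0.19, 0, -0.9, 0, -0.2, 0, 0, -0.18, 0, -0.9, 0, -0.18, 0, 0, -0.19, 0, -0.9, 0, -0.17, 0, 0, -0.18, 0, -0.91, 0, -0.15, 0, 0, 0, 0, 0, 0, 0, 0, 0, 0, 0, 0, 0, 0, 0])

```text
time: 28.35
eef_pos: [0.439, 0.3349, 0.1091]
tcp_rot: [-0.534, 0.464, -0.464, 0.534]
ft_force: [-1.1, 0.1, -0.4]
opening: 0.0248
```

```bash
python3 - <<'E'
from h import *
s=wshot("w17")
plan([(.4386,.335,.04,7.9,0),(.4386,.335,.0115,7.9,0,1)])
E
```

```text
t 28.4 pos [0.4393 0.3342 0.109 ] phi 7.9 open 0.0244
--0: 0,0,0,-0.01,0.86,-0.01,0,0,0,0,-0.01,0.87,0,0,0,0,0,0,0.71,0,0,0,0,0,0,0,0,0
```

View pics/w17.png

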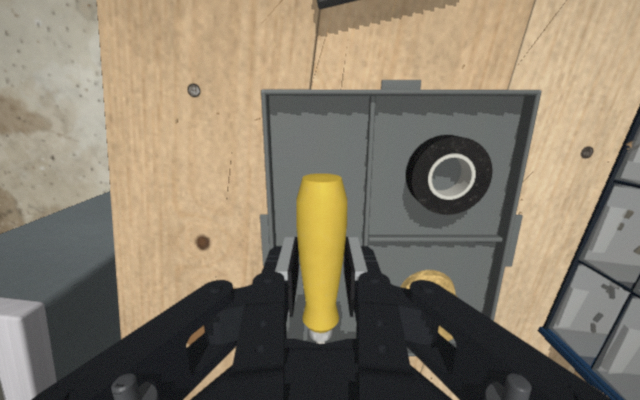

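Call:
step_arm(series=[0, 0, 0, 0, 0.86, 0, 0, 0, 0, 0, 0, 0.86, 0, 0, 0, 0, 0, 0, 0.4, 0, 0, 0, 0, 0, 0, 0.32, 0, 0, 0, 0, 0, 0, 0, 0, 0, 0, 0, 0, 0, 0, 0, 0])

```text
time: 29.0
eef_pos: [0.4399, 0.3332, 0.0113]
tcp_rot: [0.533, -0.465, 0.465, -0.533]
ft_force: [0.2, 1.1, -0.7]
opening: 0.0242
```

Call:
step_arm(series=[0, 0, 0, 0, 0, 0, 0.5, 0, 0, 0, 0, 0, 0, 0.5, 0, 0, 0, 0, 0, 0, 0.5, 0, 0, 0, 0, -0.5, 0, 0.5, 0, 0, 0, 0, -0.92, 0, 0.5, 0, 0, 0, 0, -0.92, 0, 0.5, 0, 0, 0, 0, -0.9, 0, 0.5, 0, 0, 0, 0, 0, 0, 0.5])

```text
time: 29.8
eef_pos: [0.4413, 0.3355, 0.1459]
tcp_rot: [-0.531, 0.463, -0.465, 0.536]
ft_force: [1.1, -0.9, -1.0]
opening: 0.0428
```

```bash
python3 - <<'E'
from h import *
s=wshot("w18")
meas(s,"short_driver",.017);meas(s,"tape_roll",.023)
plan([(.44,.15,.2,8,.5),(.42,-.06,.23,8,.5,1)])
E
```

```text
short_driver 0.62 [302. 146. 331. 297.] [444.  295.3] [ 25.2 160.9] ang 97.0
tape_roll 0.61 [399. 254. 442. 289.] [555.  265.2] [29.  56.1] ang 139.6
t 29.95 pos [0.4391 0.3342 0.1404] phi 7.9 open 0.0427
--0: 0,0,0,0.91,-0.3,-0.12,0.5,0,-0.01,0,0.91,-0.3,-0.12,0.5,0,0,0,0.91,-0.3,-0.12,0.5,0,-0.01,0,0.92,-0.29,-0.13,0.5,0,0,0,0.91,-0.3,-0.12,0.5,0,0,0,0.86,-0.12,-0.2,0.5,0,0,0,0.85,-0.13,-0.21,0.5,0,0,0,0.86,-0.12,-0.2,0.5
--1: 0,0,0,0.85,-0.13,-0.21,0.5,0,0,0,0.86,-0.12,-0.2,0.5,0,0,0,0.85,-0.13,-0.21,0.5,0,0,0,0,0,0,0.5
```

View pics/w18.png

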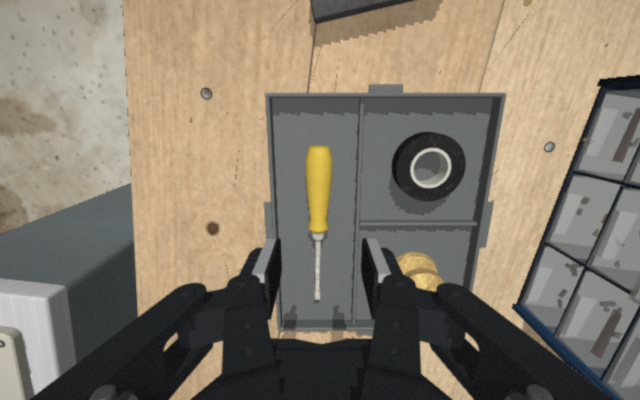

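Call:
step_arm(series=[0, 0, 0, 0.91, -0.3, -0.12, 0.5, 0, 0, 0, 0.91, -0.3, -0.12, 0.5, 0, 0, 0, 0.91, -0.3, -0.12, 0.5, 0, 0, 0, 0.92, -0.29, -0.13, 0.5, 0, 0, 0, 0.91, -0.3, -0.12, 0.5, 0, 0, 0, 0.86, -0.12, -0.2, 0.5, 0, 0, 0, 0.85, -0.13, -0.21, 0.5, 0, 0, 0, 0.86, -0.12, -0.2, 0.5])

```text
time: 30.75
eef_pos: [0.4293, 0.0439, 0.2141]
tcp_rot: [0.534, -0.465, 0.464, -0.533]
ft_force: [1.2, -0.3, -0.1]
opening: 0.0431
```

Call:
step_arm(series=[0, 0, 0, 0.6, 0, 0, 0.5, 0, 0, 0, 0, 0, 0, 0.5, 0, 0, 0, 0, 0, 0, 0.5])

```text
time: 31.05
eef_pos: [0.433, 0.0211, 0.2142]
tcp_rot: [0.533, -0.466, 0.464, -0.532]
ft_force: [0.1, 0.2, 0.2]
opening: 0.0427
```

```bash
python3 - <<'E'
from h import *
s=snapshot("top");cv2.imwrite("pics/tf.png",s["frame"])
for n,h in dict(brass_knob_stock=.05,tape_roll=.023,drill_case=.049,short_driver=.017,wood_driver=.014,pliers=.012,long_offcut=.038).items(): meas(s,n,h,"top")
s=snapshot("side");cv2.imwrite("pics/sf.png",s["frame"])
E
```

```text
brass_knob_stock 0.95 [308. 282. 336. 303.] [333. -82.] [67.  66.1] ang 89.8
brass_knob_stock 0.88 [186. 198. 208. 217.] [551.9 242.8] [52.1 54.2] ang 90.8
brass_knob_stock 0.65 [355. 159. 385. 188.] [ 645.4 -201.5] [71.5 74. ] ang 90.1
tape_roll 0.87 [141. 201. 166. 225.] [539.1 370.3] [60.8 63.3] ang 90.0
tape_roll 0.56 [247.  99. 307. 127.] [808.2  45.4] [ 55.5 160.2] ang 91.7
drill_case 0.62 [405. 218. 450. 242.] [ 489.9 -355.6] [ 61.1 115.3] ang 103.8
short_driver 0.75 [150. 247. 183. 258.] [439.7 331.8] [20.8 93. ] ang 98.0
pliers 0.85 [322. 127. 379. 146.] [ 756.1 -155.3] [ 49.7 161.1] ang 90.2
long_offcut 0.66 [246. 104. 309. 126.] [804.9  44.8] [ 53.6 158.3] ang 91.7
```

View pics/tf.png

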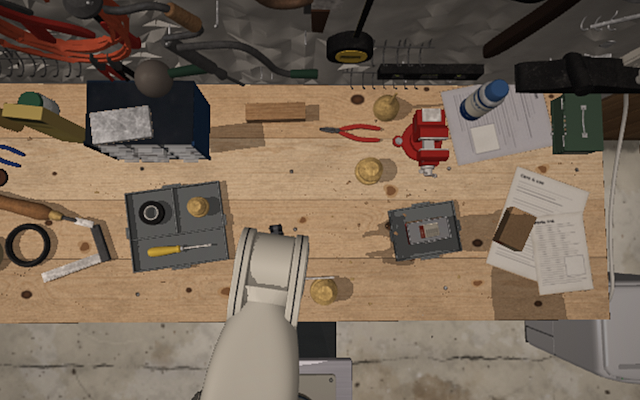

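View pics/sf.png

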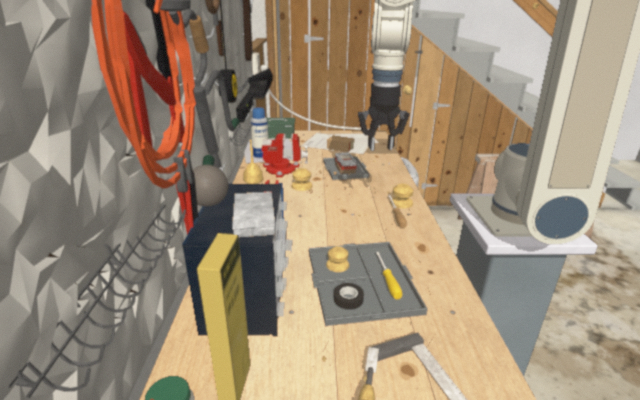

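```bash
python3 - <<'E'
from plant import *
print(finish_job(), state()["time"])
E
```

```text
the job is handed in; nothing more can be done
the job is handed in; nothing more can be done
```

Both kits are packed and the job is handed in, after about 31 s of robot time. `finish_job` gives no verdict, so what follows rests on my own camera checks.

**Knob-fitting kit (divided tray):** all three parts are within limits.
- **Screwdriver:** about 1 mm from the middle of the long compartment and about 1° off lengthwise.
- **Tape roll:** flat, under 2 mm from the centre of its square.
- **Smallest brass knob:** upright in the other square. The cameras put it about 6–7 mm from the centre, in opposite directions, against a limit of 30 mm.

**Drilling kit (plain tray):** the offcut was within 1–2 mm of the tray centre before I put the case on it. The wrist camera then showed the case about 3 mm from the offcut's centre and 1° off lengthwise.

**Things to leave alone:** the pliers and long offcut measured within about 2 mm of where they started. The wooden-handled screwdriver was partly hidden by the arm in the last top picture, so that check found nothing. The last wrist view, before the final placing, showed it within about 3 mm.

**Disagreements:** the last top-camera measurement read the case angle as 104° instead of the wrist camera's 100°. It also read the screwdriver's centre too far along because it missed the blade. I relied on the wrist camera for both.

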